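Straighten the jar row and hang the lanterns on the bathhouse shelf

TASK

Tidy the bathhouse shelf-table: hang every lantern by its handle on a slanted peg of the rack (whichever peg), and with the straightedge held in the gripper bring the glass jars into one straight row along the tape, each standing upright with the side that faces the robot over the tape's width; then lay the straightedge back lengthwise on its mat. Move the jars only with the straightedge, never touching them with the gripper, and leave the cup, ladle and trivet alone.

Things in the scene. Friction and masses are not known exactly. Their poses are not given: they have to be found in the camera images.
- line: Black tape strip, 12 mm wide and 380 mm long, stuck flat on the shelf-table. Origin at its middle, on the table top. Its y axis runs along the strip, its x axis level across it, pointing away from the robot.
- mat: Thin black rubber mat fixed on the table, 340 x 44 mm and 3 mm thick, where the straightedge is kept. Origin at its middle, on the table top (underside of the mat); x axis along its length. Nothing but the straightedge lies on it.
- straightedge_grip (a point): Straightedge: aluminium bar 300 mm long, 18 mm thick, 25 mm high, with a wooden grip block on top of its middle (90 mm along the bar, 22 mm thick, from 25 to 93 mm above the bar's underside); 0.3 kg, standing on the mat. This point is in the grip, 72 mm above the bar's underside, in its middle plane. x along the bar, z up; both ends and both sides are alike.
- rack: Fixed rack: base plate 12 mm thick (x -30 to +50 mm, 250 mm wide), three posts 202 mm high, 14 x 24 mm, 100 mm apart; from each, 190 mm above the table, a slanted steel peg: 10 mm thick, 75 mm from root to centre of its 16 mm end ball, rising at 35 degrees above level towards the rack's -x (the robot). Origin on the table, below the middle peg's root; y from right to left peg.
- peg_left (a point): Point on the axis of the rack's left peg (rack y = +100 mm), 45 mm along the peg from its root and 30 mm short of the ball's centre; 216 mm above the table. Its axes are the rack's (x level and away from the robot, z up).
- peg_mid (a point): Point on the axis of the rack's middle peg (rack y = 0 mm), 45 mm along the peg from its root and 30 mm short of the ball's centre; 216 mm above the table. Its axes are the rack's (x level and away from the robot, z up).
- peg_right (a point): Point on the axis of the rack's right peg (rack y = -100 mm), 45 mm along the peg from its root and 30 mm short of the ball's centre; 216 mm above the table. Its axes are the rack's (x level and away from the robot, z up).
- lantern1_handle (a point): Upright LED lantern (2 or 3 present), 0.18 kg: body 48 mm across, 70 mm high; on it a rigid arch handle of flat steel strap 12 mm deep, 4 mm thick, 50 mm over its two upright sides (grip across these); opening 42 mm wide, from 70 mm up to the top bar's underside at 125 mm. This point: centre of the opening, 97.5 mm above the lantern's underside. y across the arch, x through the opening, z up.
- lantern2_handle (a point): Upright LED lantern (2 or 3 present), 0.18 kg: body 48 mm across, 70 mm high; on it a rigid arch handle of flat steel strap 12 mm deep, 4 mm thick, 50 mm over its two upright sides (grip across these); opening 42 mm wide, from 70 mm up to the top bar's underside at 125 mm. This point: centre of the opening, 97.5 mm above the lantern's underside. y across the arch, x through the opening, z up.
- lantern3_handle (a point): Upright LED lantern (2 or 3 present), 0.18 kg: body 48 mm across, 70 mm high; on it a rigid arch handle of flat steel strap 12 mm deep, 4 mm thick, 50 mm over its two upright sides (grip across these); opening 42 mm wide, from 70 mm up to the top bar's underside at 125 mm. This point: centre of the opening, 97.5 mm above the lantern's underside. y across the arch, x through the opening, z up.
- jar1_mid (a point): Small glass jar with a twist cap, all alike: 50 mm across, 42 mm high, about 0.12 kg, standing loose on the table. This point is on its axis, half-way up (21 mm). Three to five jars are present, roughly side by side along the tape, at the start on the robot's side of where they should be.
- jar2_mid (a point): Small glass jar with a twist cap, all alike: 50 mm across, 42 mm high, about 0.12 kg, standing loose on the table. This point is on its axis, half-way up (21 mm). Three to five jars are present, roughly side by side along the tape, at the start on the robot's side of where they should be.
- jar3_mid (a point): Small glass jar with a twist cap, all alike: 50 mm across, 42 mm high, about 0.12 kg, standing loose on the table. This point is on its axis, half-way up (21 mm). Three to five jars are present, roughly side by side along the tape, at the start on the robot's side of where they should be.
- jar4_mid (a point): Small glass jar with a twist cap, all alike: 50 mm across, 42 mm high, about 0.12 kg, standing loose on the table. This point is on its axis, half-way up (21 mm). Three to five jars are present, roughly side by side along the tape, at the start on the robot's side of where they should be.
- jar5_mid (a point): Small glass jar with a twist cap, all alike: 50 mm across, 42 mm high, about 0.12 kg, standing loose on the table. This point is on its axis, half-way up (21 mm). Three to five jars are present, roughly side by side along the tape, at the start on the robot's side of where they should be.
- cup: Yellow measuring cup, 76 mm across, 80 mm high; bystander, to be left alone. Origin at the centre of its underside.
- ladle: Aluminium ladle lying on the table, bowl 80 mm across, handle 300 mm; bystander. Origin under the bowl.
- trivet: Folded stainless trivet, 120 x 120 x 12 mm, lying flat; bystander. Origin at the centre of its underside.
There are look-alikes about, which are no part of the job. Leave any pink look-alike of the part that bears lantern1_handle alone.

How it is judged:
By the outcome, as a careful person would: the job done as asked, in the order asked, and still so for the second after the job is handed in, with the robot touching nothing.
Of jar1, jar2, jar3, jar4, jar5 only 3 to 5 are there at a start; the rules pass over those that are not, and their reading is None.
Of lantern1, lantern2, lantern3 only 2 to 3 are there at a start; the rules pass over those that are not, and their reading is None.
At some moment in a run one of jar1, jar2, jar3, jar4, jar5 may be knocked a few centimetres aside while the robot is not near it.
It also fails if it takes over 210 s, if anything falls off the work surface, if the arm or the gripper's body presses on something with over 40 N, if the wrist force passes 120 N, or if a joint passes its speed limit or range.

ROBOT

A 6-joint arm with a two-finger parallel gripper is mounted at the origin on the work surface. World frame = base frame: x ahead of the robot, y to its left, z up, the work surface at z = 0. Lengths are in m, angles in degrees, forces in N, time in s.
With the tool pointing down it reaches from about 0.325 to 0.85 m from the base axis. Payload 15.5 kg.
Tool frame: the origin (TCP) lies midway between the tips of the shut fingers; the grasp point (between the pads) lies 19 mm behind it (r.grasp_offset is the distance from the TCP to the grasp point, in m); z points along the fingers, y is the direction in which the jaws open and shut (so a half turn about z gives the same grasp; the last joint's range is limited). The gripper opens to 91 mm and grips with 3 to 60 N. Pads are 32 mm wide; open, the fingers measure 118 mm over their backs; the gripper's body (76 mm by 178 mm) begins 60 mm behind the grasp point.
Start: joints at [-75.659, 28.281, 77.091, -0, 74.628, -5.472], TCP at [0.212, -0.588, 0.214] pointing down, gripper open.
Joint ranges: [-166.48, 166.48], [-47.26, 123.95], [12.59, 153.08], [-70.14, 250.14], [6.76, 159.57], [-176.63, 176.63]. Speed limits (degrees/s): [108.29, 108.29, 147.25, 172.46, 172.46, 172.46].

INTERFACE

Orientations are given as [roll, pitch, yaw] about the fixed x, y, z axes, in that order (R = Rz(yaw) Ry(pitch) Rx(roll)).
In Python, from cell import r gives the robot as it stands.
- The arm moves only by the tool drive_tool, never from a script. Its argument "rows" is a list of rows, each a list of 6 numbers: the shift along the tool's x, y, z normalised to -1 to 1, where 1 is 50 mm, then the turn, a rotation vector about the tool's x, y, z normalised to -1 to 1, where 1 is 30 degrees. In form: [[tx, ty, tz, rx, ry, rz], ...]. A call has exactly 10 rows; each row shifts and turns the commanded pose from where the row before left it, along the tool's axes as they then stand; what a row does not reach is not made up. A row lasts 1/10 s, in which the tool goes at most 50 mm and 8.59 degrees, less where a joint would pass 70% of its speed; a pose out of reach is approached as far as the arm can. A call with a number of a shift or a turn outside -1 to 1 is refused whole. A call with a gripper value outside its range is refused whole. "gripper" is the finger opening in mm, from 0 to 91.2, set as the call begins (left out, the last holds). The fingers move at their own pace and stop on an object; "grip_force" is the grip in N (left out, the last holds). Time passes only in rows, so rows that do not move let the fingers close, or fill a call up. It gives the time, the measured TCP pose, the force and the opening at its end, in the units of the state.
- r.read_state(): the state, without advancing time (a new reading comes with each control period).
- r.grab_frame(name): name is "scene" or "top"; returns a dict with "pixels" (400x640x3 uint8, red, green, blue), "range_z" (400x640 float32, m along the optical axis (not along the pixel's ray), 0 where there is no reading), "fx", "fy", "cx", "cy" (pixels), "view" (4x4, takes a point from world to camera coordinates). Camera axes: x right, y down, z forward; pixel columns grow to the right and rows downward; lengths in m; the calibration is good to about 2 mm. A picture is of the moment at which its call begins.
- r.close_job(): hands the job in, once; it reports no verdict.
The state is a dict: "time_s": time; "joints": joint angles; "joint_velocities": joint speeds; "tau": joint torques, N m; "tcp_pos": TCP position; "ee_rot": TCP orientation; "force": force on the tool from outside, world axes, zero at the start; "wrist_torque": the same for the moment, N m; "opening": opening from 0.0 (shut) to 1.0 (fully open).
Only numpy, scipy, OpenCV 4.12 (cv2) and the standard library are available. Lean on these libraries where they do the work, as an engineer would, in place of code of your own. Each camera call takes 0.05 s, during which the arm holds its last target. There are 200 camera calls.

## Working session

There is one attempt and no reset: what is moved stays moved. The work goes in short steps, Python scripts to look and compute and a tool call to move; the robot and the scene stay as the last step left them, time stands still between calls to the robot, and variables do not carry over. Pictures are saved under pics/ and viewed, about 12 in all and at most 16, crops included, and the job is handed in when it is done.

Besides the shell and the picture viewer there is one more tool, called as name(argument=value, ...), one argument or row to a line, values as JSON. drive_tool: Moves the arm, as the interface text tells. Scaled input: -1 to 1 covers 50 mm each way for a shift and 30 degrees each way for a turn. Its arguments: {"type":"object","properties":{"rows":{"type":"array","items":{"type":"array","items":{"type":"number","minimum":-1,"maximum":1}}},"gripper":{"type":"number"},"grip_force":{"type":"number"}},"required":["rows"]}

```bash
ls; mkdir -p pics
cat > h.py <<'E'
import numpy as np, cv2
from cell import r
def grab(n):
    f=r.grab_frame(n); np.savez(f'pics/{n}.npz',**f); return f
def load(n): return dict(np.load(f'pics/{n}.npz'))
def pt(f,u,v,z=None):
    T=np.linalg.inv(f['view']); d=np.array([(u-f['cx'])/f['fx'],(v-f['cy'])/f['fy'],1.])
    if z is None: d=d*f['range_z'][int(round(v)),int(round(u))]; return T[:3,:3]@d+T[:3,3]
    w=T[:3,:3]@d; return T[:3,3]+w*(z-T[2,3])/w[2]
def cloud(f):
    h,w=f['range_z'].shape; v,u=np.mgrid[:h,:w]; z=f['range_z']
    P=np.stack([(u-f['cx'])/f['fx']*z,(v-f['cy'])/f['fy']*z,z],-1); T=np.linalg.inv(f['view'])
    return P@T[:3,:3].T+T[:3,3]
def save(f,name,box=None,k=1):
    im=f['pixels'][...,::-1]
    if box: im=im[box[1]:box[3],box[0]:box[2]]
    cv2.imwrite(f'pics/{name}.png',cv2.resize(im,None,fx=k,fy=k,interpolation=cv2.INTER_CUBIC))
E
python3 - <<'E'
from h import *
a=grab('top');b=grab('scene')
im=np.vstack([a['pixels'],b['pixels']])
for n,f in(('top',a),('scene',b)):
    save(f,n+'0',None,1.25); print(n,f['fx'],f['fy'],f['cx'],f['cy'],np.linalg.inv(f['view']).round(3))
print(r.read_state(), r.grasp_offset)
E
```

```text
pics
top 380.45032602815513 380.45032602815513 313.5278451481892 203.6457108989264 [[ 0.023 -0.985  0.174  0.295]
 [-1.    -0.024 -0.003 -0.011]
 [ 0.007 -0.174 -0.985  1.447]
 [ 0.     0.     0.     1.   ]]
scene 409.2900598492437 409.2900598492437 321.6029151739218 196.55941243967678 [[-0.055  0.762 -0.646  1.253]
 [ 0.998  0.05  -0.026  0.011]
 [ 0.012 -0.646 -0.763  0.982]
 [ 0.     0.     0.     1.   ]]
{'time_s': 0.1, 'joints': array([-7.56579359e+01,  2.83111905e+01,  7.71230758e+01,  1.89934727e-04,
        7.46265723e+01, -5.47047939e+00]), 'joint_velocities': array([-0.07091331, -0.19615707, -0.04447349,  0.04156519,  0.01703717,
        0.02346091]), 'tau': array([ 1.96641369e-03, -8.80234051e+01, -3.82546377e+01,  7.05358665e-02,
        4.81508800e-02, -5.43050874e-06]), 'tcp_pos': array([ 0.21177588, -0.58768061,  0.21340232]), 'ee_rot': array([-1.79939456e+02, -5.98217258e-03,  1.98124899e+01]), 'force': array([ 0.42428526,  0.08338005, -0.69180005]), 'wrist_torque': array([-0.08104447, -0.00795873, -0.00183826]), 'opening': 1.0043849364606705} 0.0188
```

View pics/top0.png

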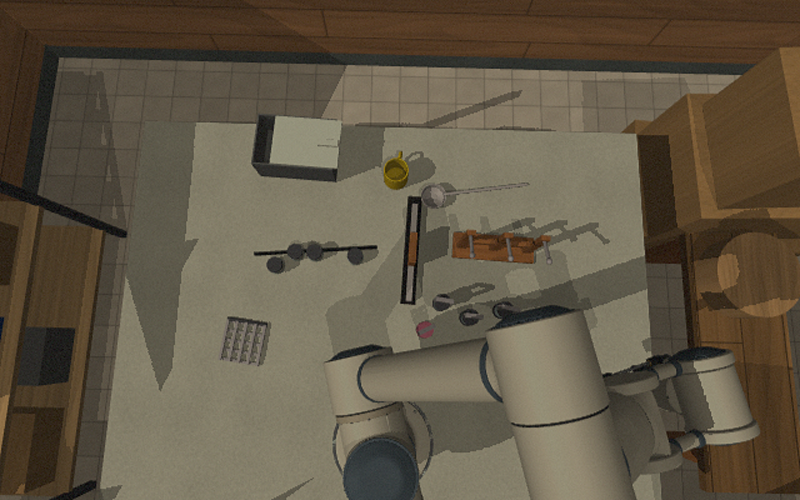

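View pics/scene0.png

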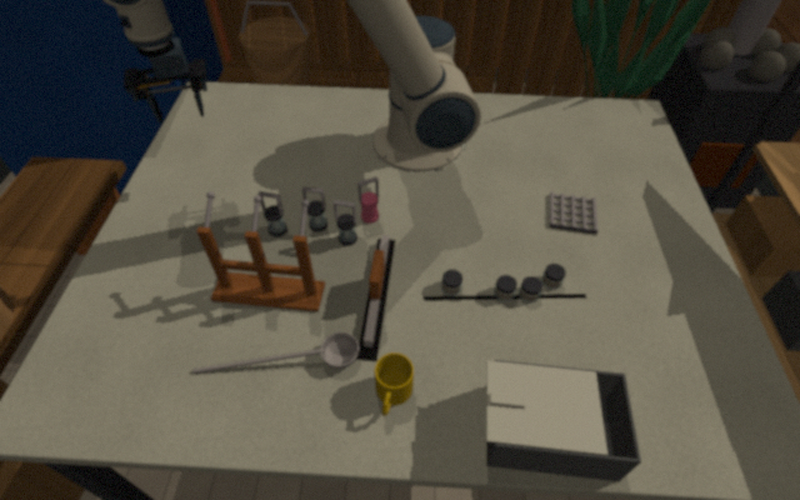

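The pictures show three grey lanterns, a pink look-alike beside them, four jars near the tape, the straightedge on its mat and the rack. In the top view (1.25x) the lanterns are at about (443,301), (470,317) and (503,310), and the pink one at (425,329). I'll enlarge these areas.

Run:
```python
from h import *
a=load('top');b=load('scene')
save(a,'c_top',(190,140,450,280),3)
save(b,'c_sc',(140,140,330,270),4)
# lanterns: points clouds by height in region
for n,f in(('top',a),('scene',b)):
    P=cloud(f); ok=(f['range_z']>0)
    m=ok&(P[...,2]>.015)&(P[...,2]<.30)&(P[...,0]>.2)&(P[...,0]<1.1)&(abs(P[...,1])<.6)
    k,lab,st,ce=cv2.connectedComponentsWithStats(m.astype(np.uint8))
    print(n)
    for i in range(1,k):
        if st[i,4]>25:
            q=P[lab==i]; print(st[i],ce[i].round(),'med',np.median(q,0).round(3),'min',q.min(0).round(3),'max',q.max(0).round(3))
```

```text
top
[ 201   90   73   55 3157] [238. 117.] med [0.852 0.273 0.112] min [0.78  0.146 0.015] max [0.955 0.409 0.126]
[307 121  20  30 277] [317. 137.] med [ 0.809 -0.022  0.06 ] min [ 0.759 -0.056  0.015] max [0.862 0.016 0.087]
[337 147  70  20 238] [364. 153.] med [ 0.755 -0.177  0.026] min [ 0.695 -0.372  0.015] max [ 0.778 -0.1    0.04 ]
[325 163   9  78 420] [329. 201.] med [ 0.545 -0.073  0.031] min [ 0.409 -0.087  0.018] max [ 0.707 -0.059  0.102]
[366 184  76  27 749] [403. 195.] med [ 0.571 -0.321  0.142] min [ 0.498 -0.446  0.015] max [ 0.622 -0.212  0.245]
[230 195  13  14 143] [236. 201.] med [0.546 0.276 0.042] min [0.524 0.255 0.017] max [0.57  0.3   0.049]
[245 195  14  14 145] [251. 202.] med [0.546 0.219 0.041] min [0.524 0.197 0.016] max [0.569 0.244 0.051]
[278 198  13  14 144] [284. 205.] med [0.538 0.097 0.042] min [0.515 0.074 0.015] max [0.563 0.12  0.049]
[213 205  15  14 153] [220. 212.] med [0.504 0.335 0.041] min [0.483 0.313 0.016] max [0.53 0.36 0.05]
[346 235  17  14 159] [354. 241.] med [ 0.401 -0.16   0.072] min [ 0.383 -0.185  0.015] max [ 0.427 -0.137 
[... 1435 characters left out ...]
 [0.488 0.312 0.015] max [0.536 0.361 0.045]
[353 215  17  20 263] [361. 224.] med [0.552 0.097 0.04 ] min [0.517 0.074 0.015] max [0.568 0.121 0.048]
[395 220  19  19 267] [404. 229.] med [0.559 0.219 0.04 ] min [0.528 0.197 0.015] max [0.577 0.244 0.047]
[415 221  19  19 275] [424. 230.] med [0.559 0.276 0.04 ] min [0.527 0.254 0.015] max [0.577 0.301 0.049]
[178 266 109  29 593] [246. 282.] med [ 0.753 -0.173  0.026] min [ 0.697 -0.372  0.015] max [ 0.784 -0.098  0.038]
[299 282  32  51 874] [314. 303.] med [ 0.815 -0.021  0.057] min [ 0.763 -0.057  0.015] max [0.874 0.019 0.084]
[ 389  288  124   96 9534] [447. 335.] med [0.892 0.275 0.113] min [0.784 0.146 0.015] max [0.958 0.41  0.127]
```

View pics/c_top.png

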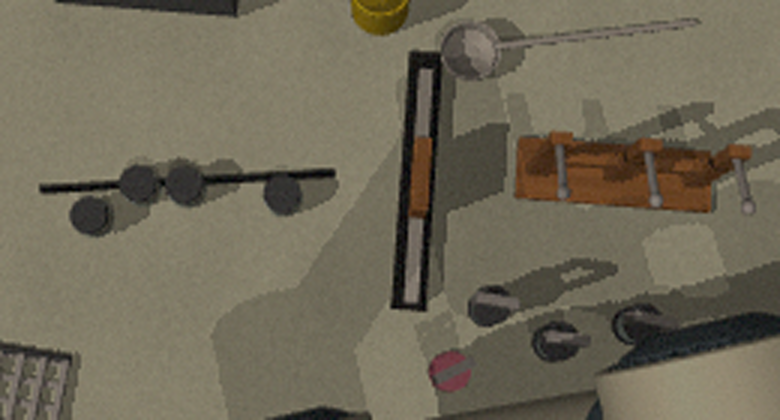

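View pics/c_sc.png

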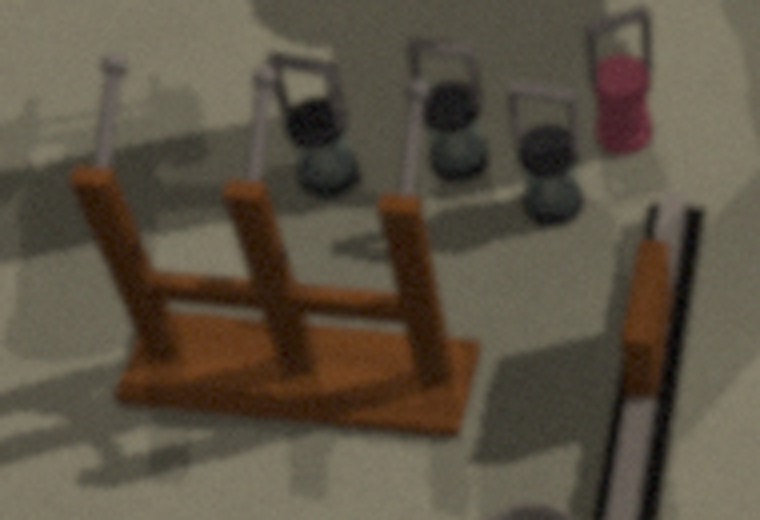

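```bash
cat > m.py <<'E'
from h import *
def lan(f,c,R=.035):
    P=cloud(f); d=np.hypot(P[...,0]-c[0],P[...,1]-c[1]); m=(f['range_z']>0)&(d<R)
    b=P[m&(P[...,2]>.117)&(P[...,2]<.14)]; mu=b.mean(0); w,V=np.linalg.eigh(np.cov(b[:,:2].T)); a=V[:,1]*np.sign(V[1,1])
    pr=(b[:,:2]-mu[:2])@a; q=P[m&(P[...,2]<.076)&(P[...,2]>.066)]
    return dict(n=len(b),mid=(mu[:2]+a*(pr.max()+pr.min())/2).round(4),yaw=np.degrees(np.arctan2(a[1],a[0])).round(1)-90,len=np.ptp(pr).round(3),z=mu[2].round(3),body=q.mean(0).round(4))
if __name__=='__main__':
  for n in('top','scene'):
    f=load(n);P=cloud(f);ok=f['range_z']>0
    print(n)
    for c in((.405,-.161),(.362,-.243),(.388,-.345)):
        try: print(lan(f,c))
        except Exception as e: print(e)
    # jars
    for c in((.55,.276),(.55,.219),(.54,.097),(.508,.335)):
        m=ok&(np.hypot(P[...,0]-c[0],P[...,1]-c[1])<.04)&(P[...,2]>.037)&(P[...,2]<.055)
        q=P[m]; print('jar',((q.max(0)+q.min(0))/2).round(4),q.mean(0).round(4),np.ptp(q,0).round(3))
    m=ok&(P[...,0]>.4)&(P[...,0]<.72)&(abs(P[...,1]+.073)<.03)
    for lo,hi in((.085,.1),(.019,.032)):
        q=P[m&(P[...,2]>lo)&(P[...,2]<hi)]; w,V=np.linalg.eigh(np.cov(q[:,:2].T)); a=V[:,1]*np.sign(V[0,1]); pr=(q[:,:2]-q.mean(0)[:2])@a
        print('se',len(q),q.mean(0).round(4),(q.mean(0)[:2]+a*(pr.max()+pr.min())/2).round(4),'ang',np.degrees(np.arctan2(a[1],a[0])).round(2),np.ptp(pr).round(3))
    # dark on table: tape, mat
    im=f['pixels'].max(-1)
    for nm,x0,x1,y0,y1 in(('tape',.5,.62,.0,.42),('mat',.38,.76,-.12,-.03)):
        m=ok&(P[...,2]<.010)&(P[...,0]>x0)&(P[...,0]<x1)&(P[...,1]>y0)&(P[...,1]<y1)&(im<38)
        q=P[m]; 
        if len(q)<20: print(nm,len(q)); continue
        v,u=np.nonzero(m); rc=cv2.minAreaRect(q[:,:2].astype(np.float32)*1000)
        print(nm,len(q),q.mean(0).round(4),rc)
    # rack
    m=ok&(P[...,0]>.45)&(P[...,0]<.66)&(P[...,1]<-.19)&(P[...,1]>-.48)
    for lo,hi in((.226,.25),(.192,.212),(.208,.224)):
        mm=(m&(P[...,2]>lo)&(P[...,2]<hi)).astype(np.uint8); k,lab,st,ce=cv2.connectedComponentsWithStats(mm)
        for i in range(1,k):
            if st[i,4]>3: q=P[lab==i]; print('rack',lo,len(q),q.mean(0).round(4),np.ptp(q,0).round(3),ce[i].round(1))
E
python3 m.py
```

```text
top
{'n': 52, 'mid': array([ 0.405 , -0.1614]), 'yaw': np.float64(-8.900000000000006), 'len': np.float64(0.049), 'z': np.float64(0.128), 'body': array([ 0.4007, -0.1614,  0.0703])}
{'n': 54, 'mid': array([ 0.3635, -0.2433]), 'yaw': np.float64(-5.0), 'len': np.float64(0.05), 'z': np.float64(0.129), 'body': array([ 0.3619, -0.2434,  0.0698])}
{'n': 53, 'mid': array([ 0.3873, -0.3443]), 'yaw': np.float64(-10.599999999999994), 'len': np.float64(0.051), 'z': np.float64(0.128), 'body': array([ 0.3867, -0.3437,  0.07  ])}
jar [0.5483 0.2689 0.0435] [0.5489 0.2751 0.0425] [0.043 0.062 0.013]
jar [0.5473 0.2279 0.0443] [0.5481 0.2221 0.0423] [0.044 0.06  0.014]
jar [0.5395 0.098  0.043 ] [0.5397 0.0985 0.0426] [0.047 0.042 0.012]
jar [0.5071 0.3374 0.0435] [0.5073 0.3373 0.0422] [0.045 0.046 0.013]
se 139 [ 0.558  -0.0731  0.0955] [ 0.5584 -0.0731] ang -2.63 0.086
se 227 [ 0.5512 -0.0729  0.0276] [ 0.5582 -0.0732] ang -2.71 0.298
tape 124 [0.5593 0.2179 0.0007] ((559.1174926757812, 223.42282104492188), (9.252439498901367, 371.7145690917969), 4.401461124420166)
mat 449 [ 0.5709 -0.0711  0.0027
[... 1949 characters left out ...]
2607421875), 87.28333282470703)
rack 0.226 48 [ 0.5129 -0.4196  0.2341] [0.031 0.015 0.015] [167.8 157.2]
rack 0.226 40 [ 0.5184 -0.3196  0.2345] [0.022 0.013 0.013] [205.5 160.4]
rack 0.226 43 [ 0.5239 -0.2203  0.2347] [0.023 0.014 0.015] [243.5 163.8]
rack 0.192 115 [ 0.5668 -0.4228  0.2014] [0.047 0.028 0.019] [163.8 181.1]
rack 0.192 111 [ 0.574  -0.3228  0.2013] [0.044 0.025 0.019] [201.7 185.1]
rack 0.192 109 [ 0.5787 -0.2242  0.2015] [0.045 0.025 0.019] [239.8 188.3]
rack 0.208 45 [ 0.5361 -0.421   0.2162] [0.03  0.01  0.016] [166.5 168.5]
rack 0.208 45 [ 0.5423 -0.3216  0.2162] [0.029 0.011 0.016] [204.  172.1]
rack 0.208 46 [ 0.5462 -0.2224  0.2164] [0.03  0.01  0.016] [242.1 175. ]
```

I measured the following, averaging both cameras, which differ by about 4 mm in x:

| Item | Position (m) | Yaw |
|---|---|---|
| Lantern A | (.407, -.162) | -8.8° |
| Lantern B | (.3655, -.244) | -4.5° |
| Lantern C | (.3895, -.345) | -10.2° |
| Left peg point | (.545, -.2225) | -3.2° (rack) |
| Middle peg point | (.5405, -.321) | -3.2° (rack) |
| Right peg point | (.534, -.421) | -3.2° (rack) |

The scene crop confirms that the three dark lanterns near (310,120), (455,120) and (545,160) are the targets. The pink one at (620,90) stays untouched.

```bash
cat > go.py <<'E'
import sys; from h import *
# args: x y z yaw [s0: as if at x0 y0 z0 yaw0]
def plan(t,s=None):
    if s is None:
        st=r.read_state(); e=st['ee_rot']; s=[*st['tcp_pos'],e[2]]; print('at',np.round(s,4),'tilt',np.round(e[:2],2),'F',st['force'].round(1),'open',round(st['opening']*91.2,1),'t',round(st['time_s'],1))
    dy=(t[3]-s[3]+180)%360-180; a=np.radians(t[3]); d=np.array(t[:3])-s[:3]
    c,sn=np.cos(a),np.sin(a)
    u=np.array([c*d[0]+sn*d[1],sn*d[0]-c*d[1],-d[2]])/.05
    print('->',np.round(t,4),'rz total',round(-dy/30,3),' then shift units x,y,z',u.round(3),' /8',(u/8).round(3),'/10',(u/10).round(3),'/20',(u/20).round(3)); return t
if __name__=='__main__':
    s=None
    for g in sys.argv[1:]: s=plan([float(v) for v in g.split(',')],s)
E
python3 go.py .407,-.162,.2134,-8.8 .407,-.162,.089,-8.8
```

```text
at [ 0.2118 -0.5877  0.2134 19.8125] tilt [-1.7994e+02 -1.0000e-02] F [ 0.4  0.1 -0.7] open 91.6 t 0.1
-> [ 0.407  -0.162   0.2134 -8.8   ] rz total 0.954  then shift units x,y,z [ 2.556 -9.011  0.   ]  /8 [ 0.32  -1.126  0.   ] /10 [ 0.256 -0.901  0.   ] /20 [ 0.128 -0.451  0.   ]
-> [ 0.407 -0.162  0.089 -8.8  ] rz total -0.0  then shift units x,y,z [ 0.    -0.     2.488]  /8 [ 0.    -0.     0.311] /10 [ 0.    -0.     0.249] /20 [ 0.    -0.     0.124]
```

drive_tool(
  rows=[
    [0, 0, 0, 0, 0, 0.239],
    [0, 0, 0, 0, 0, 0.239],
    [0, 0, 0, 0, 0, 0.238],
    [0, 0, 0, 0, 0, 0.238],
    [0.16, -0.563, 0, 0, 0, 0],
    [0.16, -0.563, 0, 0, 0, 0],
    [0.16, -0.563, 0, 0, 0, 0],
    [0.16, -0.563, 0, 0, 0, 0],
    [0.16, -0.563, 0, 0, 0, 0],
    [0.16, -0.563, 0, 0, 0, 0],
  ],
  gripper=72,
)

```text
time_s: 1.1
tcp_pos: [0.2854, -0.4272, 0.2137]
ee_rot: [-180.0, 0.0, -8.8]
force: [0.4, -1.4, 0.4]
opening: 0.785
```

drive_tool(
  rows=[
    [0.16, -0.563, 0, 0, 0, 0],
    [0.16, -0.563, 0, 0, 0, 0],
    [0.16, -0.563, 0, 0, 0, 0],
    [0.16, -0.563, 0, 0, 0, 0],
    [0.16, -0.563, 0, 0, 0, 0],
    [0.16, -0.563, 0, 0, 0, 0],
    [0.16, -0.563, 0, 0, 0, 0],
    [0.16, -0.563, 0, 0, 0, 0],
    [0.16, -0.563, 0, 0, 0, 0],
    [0.16, -0.563, 0, 0, 0, 0],
  ],
)

```text
time_s: 2.1
tcp_pos: [0.4075, -0.1613, 0.2138]
ee_rot: [-180.0, 0.0, -8.8]
force: [0.5, 0.1, 0.9]
opening: 0.787
```

```bash
python3 go.py .407,-.162,.089,-8.8
```

```text
at [ 0.4075 -0.1613  0.2138 -8.8107] tilt [-1.7999e+02  2.0000e-02] F [0.5 0.1 0.9] open 71.8 t 2.1
-> [ 0.407 -0.162  0.089 -8.8  ] rz total -0.0  then shift units x,y,z [-0.008  0.015  2.496]  /8 [-0.001  0.002  0.312] /10 [-0.001  0.002  0.25 ] /20 [-0.     0.001  0.125]
```

drive_tool(
  rows=[
    [0, 0.015, 0.3, 0, 0, 0],
    [0, 0, 0.3, 0, 0, 0],
    [0, 0, 0.3, 0, 0, 0],
    [0, 0, 0.3, 0, 0, 0],
    [0, 0, 0.3, 0, 0, 0],
    [0, 0, 0.3, 0, 0, 0],
    [0, 0, 0.3, 0, 0, 0],
    [0, 0, 0.25, 0, 0, 0],
    [0, 0, 0.15, 0, 0, 0],
    [0, 0, 0, 0, 0, 0],
  ],
)

```text
time_s: 3.1
tcp_pos: [0.4067, -0.163, 0.0882]
ee_rot: [-180.0, 0.1, -8.8]
force: [0.4, -0.3, -0.1]
opening: 0.788
```

drive_tool(
  rows=[
    [0, 0, 0, 0, 0, 0],
    [0, 0, 0, 0, 0, 0],
    [0, 0, 0, 0, 0, 0],
    [0, 0, 0, 0, 0, 0],
    [0, 0, 0, 0, 0, 0],
    [0, 0, 0, 0, 0, 0],
    [0, 0, 0, 0, 0, 0],
    [0, 0, 0, 0, 0, 0],
    [0, 0, 0, 0, 0, 0],
    [0, 0, 0, 0, 0, 0],
  ],
  gripper=44,
  grip_force=20,
)

```text
time_s: 4.1
tcp_pos: [0.4075, -0.1634, 0.0893]
ee_rot: [180.0, -0.1, -8.8]
force: [-0.0, 1.1, 7.0]
opening: 0.552
```

drive_tool(
  rows=[
    [0, 0, -0.15, 0, 0, 0],
    [0, 0, -0.3, 0, 0, 0],
    [0, 0, -0.3, 0, 0, 0],
    [0, 0, -0.35, 0, 0, 0],
    [0, 0, -0.35, 0, 0, 0],
    [0, 0, -0.35, 0, 0, 0],
    [0, 0, -0.35, 0, 0, 0],
    [0, 0, -0.35, 0, 0, 0],
    [0, 0, -0.35, 0, 0, 0],
    [0, 0, -0.25, 0, 0, 0],
  ],
)

```text
time_s: 5.1
tcp_pos: [0.4071, -0.1632, 0.2454]
ee_rot: [180.0, -0.0, -8.8]
force: [-0.3, 0.4, -2.2]
opening: 0.548
```

```bash
python3 go.py .4878,-.2193,.2405,-3.2 .5475,-.2227,.1986,-3.2
python3 - <<'E'
import numpy as np
a=np.radians(-3.2);c=np.cos(a);s=np.sin(a)
for n,p in dict(L=(.545,-.2225),M=(.5405,-.3213),R=(.534,-.421)).items():
    root=np.array(p)+.0369*np.array([c,s])
    for S in (115,42):
        k=np.radians(35); xx=-S/1000*np.cos(k); print(n,S,(root+xx*np.array([c,s])).round(4),'tcp z',round(.190+S/1000*np.sin(k)-.0155,4))
E
```

```text
at [ 0.4071 -0.1632  0.2454 -8.8086] tilt [ 1.7998e+02 -4.0000e-02] F [-0.3  0.4 -2.2] open 49.9 t 5.1
-> [ 0.4878 -0.2193  0.2405 -3.2   ] rz total -0.187  then shift units x,y,z [1.675 1.03  0.098]  /8 [0.209 0.129 0.012] /10 [0.167 0.103 0.01 ] /20 [0.084 0.051 0.005]
-> [ 0.5475 -0.2227  0.1986 -3.2   ] rz total -0.0  then shift units x,y,z [1.196e+00 1.000e-03 8.380e-01]  /8 [0.149 0.    0.105] /10 [0.12  0.    0.084] /20 [0.06  0.    0.042]
L 115 [ 0.4878 -0.2193] tcp z 0.2405
L 42 [ 0.5475 -0.2226] tcp z 0.1986
M 115 [ 0.4833 -0.3181] tcp z 0.2405
M 42 [ 0.543  -0.3214] tcp z 0.1986
R 115 [ 0.4768 -0.4178] tcp z 0.2405
R 42 [ 0.5365 -0.4211] tcp z 0.1986
```

drive_tool(
  rows=[
    [0, 0, 0, 0, 0, -0.187],
    [0.05, 0.17, 0.02, 0, 0, 0],
    [0.1, 0.17, 0.02, 0, 0, 0],
    [0.2, 0.17, 0.02, 0, 0, 0],
    [0.2, 0.17, 0.02, 0, 0, 0],
    [0.25, 0.17, 0.02, 0, 0, 0],
    [0.25, 0.18, 0, 0, 0, 0],
    [0.25, 0, 0, 0, 0, 0],
    [0.25, 0, 0, 0, 0, 0],
    [0.12, 0, 0, 0, 0, 0],
  ],
)

```text
time_s: 6.1
tcp_pos: [0.489, -0.2192, 0.2387]
ee_rot: [-180.0, -0.0, -3.2]
force: [-0.1, -0.6, -2.3]
opening: 0.548
```

```bash
python3 go.py .5475,-.2227,.1986,-3.2;  python3 - <<'E'
from h import *
a=grab('top');b=grab('scene')
i=np.hstack([cv2.resize(a['pixels'][165:265,330:430],None,fx=4,fy=4),cv2.resize(b['pixels'][110:210,200:300],None,fx=4,fy=4)])
cv2.imwrite('pics/l1.png',i[...,::-1])
E
```

```text
at [ 0.489  -0.2192  0.2387 -3.1918] tilt [-179.99   -0.  ] F [-0.1 -0.6 -2.3] open 50.0 t 6.1
-> [ 0.5475 -0.2227  0.1986 -3.2   ] rz total 0.0  then shift units x,y,z [1.172 0.005 0.801]  /8 [0.146 0.001 0.1  ] /10 [0.117 0.    0.08 ] /20 [0.059 0.    0.04 ]
```

View pics/l1.png

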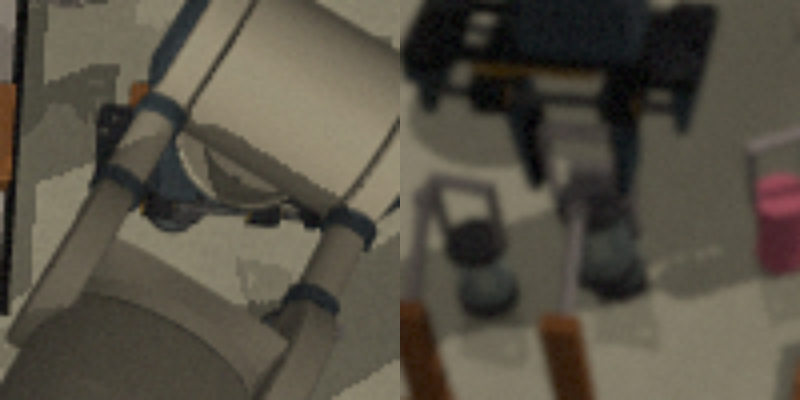

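The right half shows the held lantern's arch lined up with the left peg, the ball near (578,195), and the arm is clear of the rack. I'll insert along the peg.

drive_tool(
  rows=[
    [0.117, 0, 0.08, 0, 0, 0],
    [0.117, 0, 0.08, 0, 0, 0],
    [0.117, 0, 0.08, 0, 0, 0],
    [0.117, 0, 0.08, 0, 0, 0],
    [0.117, 0, 0.08, 0, 0, 0],
    [0.117, 0, 0.08, 0, 0, 0],
    [0.117, 0, 0.08, 0, 0, 0],
    [0.117, 0, 0.08, 0, 0, 0],
    [0.117, 0, 0.08, 0, 0, 0],
    [0.117, 0, 0.08, 0, 0, 0],
  ],
)

```text
time_s: 7.2
tcp_pos: [0.5466, -0.2226, 0.1985]
ee_rot: [-180.0, 0.0, -3.2]
force: [-0.1, -0.6, -2.5]
opening: 0.552
```

drive_tool(
  rows=[
    [0, 0, 0.05, 0, 0, 0],
    [0, 0, 0.05, 0, 0, 0],
    [0, 0, 0.05, 0, 0, 0],
    [0, 0, 0.05, 0, 0, 0],
    [0, 0, 0, 0, 0, 0],
    [0, 0, 0, 0, 0, 0],
    [0, 0, 0, 0, 0, 0],
    [0, 0, 0, 0, 0, 0],
    [0, 0, 0, 0, 0, 0],
    [0, 0, 0, 0, 0, 0],
  ],
)

```text
time_s: 8.2
tcp_pos: [0.5461, -0.2226, 0.189]
ee_rot: [180.0, -0.0, -3.2]
force: [-0.6, 0.1, -2.6]
opening: 0.547
```

drive_tool(
  rows=[
    [0, 0, 0.02, 0, 0, 0],
    [0, 0, 0.02, 0, 0, 0],
    [0, 0, 0.02, 0, 0, 0],
    [0, 0, 0, 0, 0, 0],
    [0, 0, 0, 0, 0, 0],
    [0, 0, 0, 0, 0, 0],
    [0, 0, 0, 0, 0, 0],
    [0, 0, 0, 0, 0, 0],
    [0, 0, 0, 0, 0, 0],
    [0, 0, 0, 0, 0, 0],
  ],
)

```text
time_s: 9.2
tcp_pos: [0.5462, -0.2226, 0.186]
ee_rot: [180.0, -0.0, -3.2]
force: [1.8, -0.8, -0.0]
opening: 0.549
```

Run:
```python
from h import *
b=grab('scene'); save(b,'l2',(190,120,310,220),5)
```

```text
(no output)
```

View pics/l2.png

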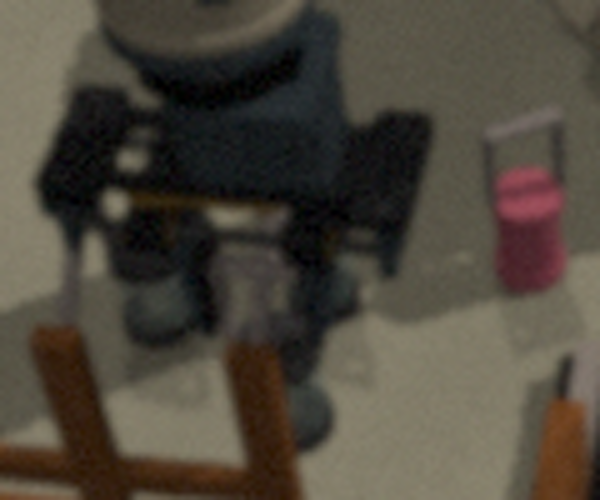

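The peg passes through the arch near (250,290), and the load has moved from the gripper to the peg. I'll release, go up and come away.

drive_tool(
  rows=[
    [0, 0, 0, 0, 0, 0],
    [0, 0, 0, 0, 0, 0],
    [0, 0, 0, 0, 0, 0],
    [0, 0, 0, 0, 0, 0],
    [0, 0, 0, 0, 0, 0],
    [0, 0, 0, 0, 0, 0],
    [0, 0, -0.15, 0, 0, 0],
    [0, 0, -0.25, 0, 0, 0],
    [0, 0, -0.25, 0, 0, 0],
    [0, 0, -0.25, 0, 0, 0],
  ],
  gripper=72,
)

```text
time_s: 10.25
tcp_pos: [0.5463, -0.2227, 0.2326]
ee_rot: [180.0, -0.1, -3.2]
force: [-0.0, -0.2, 0.7]
opening: 0.79
```

drive_tool(
  rows=[
    [0, 0, -0.3, 0, 0, 0],
    [0, 0, -0.3, 0, 0, 0],
    [-0.3, 0, 0, 0, 0, 0],
    [-0.4, 0, 0, 0, 0, 0],
    [-0.4, 0, 0, 0, 0, 0],
    [-0.4, 0, 0, 0, 0, 0],
    [-0.4, 0, 0, 0, 0, 0],
    [-0.4, 0, 0, 0, 0, 0],
    [-0.4, 0, 0, 0, 0, 0],
    [-0.4, 0, 0, 0, 0, 0],
  ],
)

```text
time_s: 11.25
tcp_pos: [0.3907, -0.214, 0.2619]
ee_rot: [180.0, -0.1, -3.2]
force: [0.7, -0.2, -0.5]
opening: 0.792
```

```bash
python3 go.py .3655,-.2440,.25,-4.5 .3655,-.244,.089,-4.5
python3 - <<'E'
from h import *
from m import lan
b=grab('scene'); save(b,'l3',(190,120,310,220),5)
print(lan(b,(.3675,-.2446)),lan(b,(.3916,-.3455)))
E
```

```text
at [ 0.3907 -0.214   0.2619 -3.1915] tilt [ 1.7996e+02 -6.0000e-02] F [ 0.7 -0.2 -0.5] open 72.3 t 11.2
-> [ 0.3655 -0.244   0.25   -4.5   ] rz total 0.044  then shift units x,y,z [-0.456  0.639  0.238]  /8 [-0.057  0.08   0.03 ] /10 [-0.046  0.064  0.024] /20 [-0.023  0.032  0.012]
-> [ 0.3655 -0.244   0.089  -4.5   ] rz total -0.0  then shift units x,y,z [ 0.   -0.    3.22]  /8 [ 0.    -0.     0.402] /10 [ 0.    -0.     0.322] /20 [ 0.    -0.     0.161]
{'n': 68, 'mid': array([ 0.3673, -0.2451]), 'yaw': np.float64(-4.400000000000006), 'len': np.float64(0.051), 'z': np.float64(0.127), 'body': array([ 0.3684, -0.2433,  0.0697])} {'n': 73, 'mid': array([ 0.3916, -0.3455]), 'yaw': np.float64(-9.599999999999994), 'len': np.float64(0.052), 'z': np.float64(0.128), 'body': array([ 0.3931, -0.3469,  0.0697])}
```

View pics/l3.png

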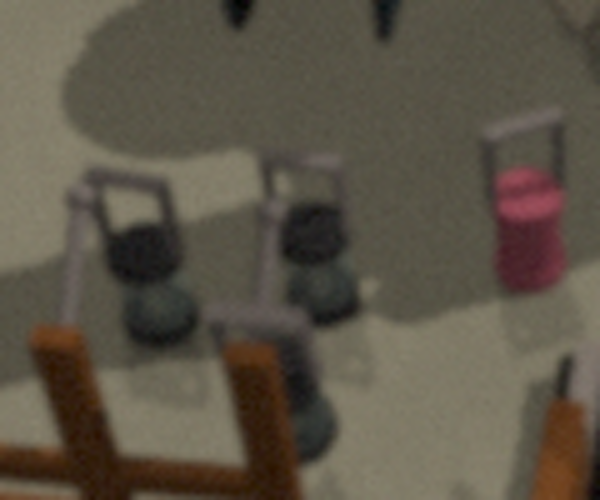

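Lantern A hangs on the left peg against its post, with its arch at (265,325), and the others have not moved. Next is lantern B.

drive_tool(
  rows=[
    [0, 0, 0, 0, 0, 0.044],
    [-0.152, 0.213, 0.08, 0, 0, 0],
    [-0.152, 0.213, 0.08, 0, 0, 0],
    [-0.152, 0.213, 0.08, 0, 0, 0],
    [0, 0, 0, 0, 0, 0],
    [0, 0, 0.32, 0, 0, 0],
    [0, 0, 0.32, 0, 0, 0],
    [0, 0, 0.32, 0, 0, 0],
    [0, 0, 0.32, 0, 0, 0],
    [0, 0, 0.32, 0, 0, 0],
  ],
)

```text
time_s: 12.3
tcp_pos: [0.3662, -0.2442, 0.1682]
ee_rot: [-180.0, -0.0, -4.5]
force: [0.6, 0.9, 0.3]
opening: 0.791
```

drive_tool(
  rows=[
    [0, 0, 0.32, 0, 0, 0],
    [0, 0, 0.32, 0, 0, 0],
    [0, 0, 0.32, 0, 0, 0],
    [0, 0, 0.32, 0, 0, 0],
    [0, 0, 0.2, 0, 0, 0],
    [0, 0, 0.14, 0, 0, 0],
    [0, 0, 0, 0, 0, 0],
    [0, 0, 0, 0, 0, 0],
    [0, 0, 0, 0, 0, 0],
    [0, 0, 0, 0, 0, 0],
  ],
)

```text
time_s: 13.3
tcp_pos: [0.3663, -0.2442, 0.0884]
ee_rot: [180.0, -0.0, -4.5]
force: [0.8, -0.1, -0.6]
opening: 0.791
```

drive_tool(
  rows=[
    [0, 0, 0, 0, 0, 0],
    [0, 0, 0, 0, 0, 0],
    [0, 0, 0, 0, 0, 0],
    [0, 0, 0, 0, 0, 0],
    [0, 0, 0, 0, 0, 0],
    [0, 0, 0, 0, 0, 0],
    [0, 0, 0, 0, 0, 0],
    [0, 0, 0, 0, 0, 0],
    [0, 0, 0, 0, 0, 0],
    [0, 0, 0, 0, 0, 0],
  ],
  gripper=44,
)

```text
time_s: 14.3
tcp_pos: [0.3661, -0.2441, 0.088]
ee_rot: [180.0, -0.0, -4.5]
force: [-0.4, -0.4, 3.9]
opening: 0.544
```

drive_tool(
  rows=[
    [0, 0, -0.15, 0, 0, 0],
    [0, 0, -0.3, 0, 0, 0],
    [0, 0, -0.3, 0, 0, 0],
    [0, 0, -0.35, 0, 0, 0],
    [0, 0, -0.35, 0, 0, 0],
    [0, 0, -0.35, 0, 0, 0],
    [0, 0, -0.35, 0, 0, 0],
    [0, 0, -0.35, 0, 0, 0],
    [0, 0, -0.35, 0, 0, 0],
    [0, 0, -0.25, 0, 0, 0],
  ],
)

```text
time_s: 15.3
tcp_pos: [0.3659, -0.2438, 0.2443]
ee_rot: [180.0, -0.0, -4.5]
force: [0.1, -0.1, -1.8]
opening: 0.547
```

```bash
python3 go.py .4833,-.3181,.2395,-3.2 .543,-.3214,.1986,-3.2
```

```text
at [ 0.3659 -0.2438  0.2443 -4.514 ] tilt [ 1.7999e+02 -2.0000e-02] F [ 0.1 -0.1 -1.8] open 49.9 t 15.3
-> [ 0.4833 -0.3181  0.2395 -3.2   ] rz total -0.044  then shift units x,y,z [2.427 1.352 0.096]  /8 [0.303 0.169 0.012] /10 [0.243 0.135 0.01 ] /20 [0.121 0.068 0.005]
-> [ 0.543  -0.3214  0.1986 -3.2   ] rz total -0.0  then shift units x,y,z [ 1.196e+00 -1.000e-03  8.180e-01]  /8 [ 0.149 -0.     0.102] /10 [ 0.12  -0.     0.082] /20 [ 0.06  -0.     0.041]
```

drive_tool(
  rows=[
    [0, 0, 0, 0, 0, -0.044],
    [0.1, 0.2, 0.02, 0, 0, 0],
    [0.2, 0.2, 0.02, 0, 0, 0],
    [0.3, 0.2, 0.02, 0, 0, 0],
    [0.35, 0.2, 0.02, 0, 0, 0],
    [0.35, 0.2, 0.02, 0, 0, 0],
    [0.35, 0.2, 0, 0, 0, 0],
    [0.35, 0.15, 0, 0, 0, 0],
    [0.27, 0, 0, 0, 0, 0],
    [0.15, 0, 0, 0, 0, 0],
  ],
)

```text
time_s: 16.3
tcp_pos: [0.4842, -0.3184, 0.2369]
ee_rot: [-180.0, 0.1, -3.2]
force: [0.0, 0.5, -2.9]
opening: 0.549
```

drive_tool(
  rows=[
    [0.118, 0, 0.082, 0, 0, 0],
    [0.118, 0, 0.082, 0, 0, 0],
    [0.118, 0, 0.082, 0, 0, 0],
    [0.118, 0, 0.082, 0, 0, 0],
    [0.118, 0, 0.082, 0, 0, 0],
    [0.118, 0, 0.082, 0, 0, 0],
    [0.118, 0, 0.082, 0, 0, 0],
    [0.118, 0, 0.082, 0, 0, 0],
    [0.118, 0, 0.082, 0, 0, 0],
    [0.118, 0, 0.08, 0, 0, 0],
  ],
)

```text
time_s: 17.3
tcp_pos: [0.5425, -0.3215, 0.1966]
ee_rot: [-180.0, 0.0, -3.2]
force: [0.6, 0.2, -2.4]
opening: 0.547
```

drive_tool(
  rows=[
    [0, 0, 0.05, 0, 0, 0],
    [0, 0, 0.05, 0, 0, 0],
    [0, 0, 0.05, 0, 0, 0],
    [0, 0, 0.05, 0, 0, 0],
    [0, 0, 0.03, 0, 0, 0],
    [0, 0, 0.02, 0, 0, 0],
    [0, 0, 0, 0, 0, 0],
    [0, 0, 0, 0, 0, 0],
    [0, 0, 0, 0, 0, 0],
    [0, 0, 0, 0, 0, 0],
  ],
)

```text
time_s: 18.3
tcp_pos: [0.5421, -0.3215, 0.1846]
ee_rot: [180.0, -0.0, -3.2]
force: [0.9, -0.2, -2.1]
opening: 0.544
```

drive_tool(
  rows=[
    [0, 0, 0.02, 0, 0, 0],
    [0, 0, 0.02, 0, 0, 0],
    [0, 0, 0.02, 0, 0, 0],
    [0, 0, 0, 0, 0, 0],
    [0, 0, 0, 0, 0, 0],
    [0, 0, 0, 0, 0, 0],
    [0, 0, 0, 0, 0, 0],
    [0, 0, 0, 0, 0, 0],
    [0, 0, 0, 0, 0, 0],
    [0, 0, 0, 0, 0, 0],
  ],
)

```text
time_s: 19.3
tcp_pos: [0.543, -0.3219, 0.1825]
ee_rot: [179.9, -0.1, -3.2]
force: [2.0, 1.1, 8.5]
opening: 0.546
```

Run:
```python
from h import *
b=grab('scene'); save(b,'l4',(150,110,290,220),5)
```

```text
(no output)
```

View pics/l4.png

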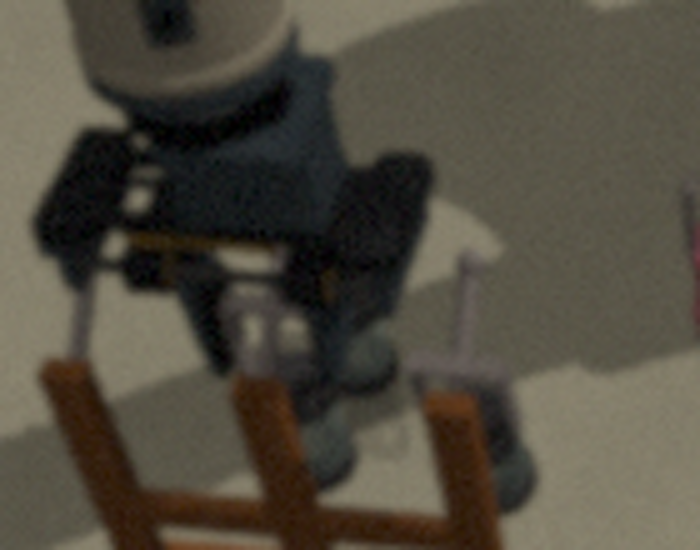

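The load is on the middle peg, which shows inside the arch near (262,330). I'll release and go on to lantern C.

drive_tool(
  rows=[
    [0, 0, 0, 0, 0, 0],
    [0, 0, 0, 0, 0, 0],
    [0, 0, 0, 0, 0, 0],
    [0, 0, 0, 0, 0, 0],
    [0, 0, 0, 0, 0, 0],
    [0, 0, 0, 0, 0, 0],
    [0, 0, -0.15, 0, 0, 0],
    [0, 0, -0.25, 0, 0, 0],
    [0, 0, -0.25, 0, 0, 0],
    [0, 0, -0.25, 0, 0, 0],
  ],
  gripper=72,
)

```text
time_s: 20.35
tcp_pos: [0.5423, -0.3216, 0.2282]
ee_rot: [180.0, -0.1, -3.2]
force: [0.3, 0.2, -0.0]
opening: 0.789
```

drive_tool(
  rows=[
    [0, 0, -0.3, 0, 0, 0],
    [0, 0, -0.3, 0, 0, 0],
    [-0.3, 0, 0, 0, 0, 0],
    [-0.4, 0, 0, 0, 0, 0],
    [-0.4, 0, 0, 0, 0, 0],
    [-0.4, 0, 0, 0, 0, 0],
    [-0.4, 0, 0, 0, 0, 0],
    [-0.4, 0, 0, 0, 0, 0],
    [-0.4, 0, 0, 0, 0, 0],
    [-0.4, 0, 0, 0, 0, 0],
  ],
)

```text
time_s: 21.35
tcp_pos: [0.3867, -0.3128, 0.2576]
ee_rot: [180.0, -0.0, -3.2]
force: [-0.3, 0.3, -0.3]
opening: 0.792
```

```bash
python3 go.py .3895,-.3450,.25,-10.2 .3895,-.345,.089,-10.2
python3 - <<'E'
from h import *
from m import lan
b=grab('scene'); print(lan(b,(.3916,-.3455)))
P=cloud(b)
for y in(-.2236,-.3234): 
  q=P[(abs(P[...,1]-y)<.035)&(P[...,0]>.5)&(P[...,0]<.58)&(P[...,2]>.05)&(P[...,2]<.245)&(b['pixels'].astype(int).max(-1)<200)]
  print(np.histogram(q[:,2],np.arange(.06,.25,.01))[0])
E
```

```text
at [ 0.3867 -0.3128  0.2576 -3.1914] tilt [ 1.7995e+02 -5.0000e-02] F [-0.3  0.3 -0.3] open 72.3 t 21.4
-> [  0.3895  -0.345    0.25   -10.2   ] rz total 0.234  then shift units x,y,z [0.17  0.623 0.151]  /8 [0.021 0.078 0.019] /10 [0.017 0.062 0.015] /20 [0.008 0.031 0.008]
-> [  0.3895  -0.345    0.089  -10.2   ] rz total -0.0  then shift units x,y,z [ 0.   -0.    3.22]  /8 [ 0.    -0.     0.402] /10 [ 0.    -0.     0.322] /20 [ 0.    -0.     0.161]
{'n': 73, 'mid': array([ 0.3918, -0.3453]), 'yaw': np.float64(-9.5), 'len': np.float64(0.052), 'z': np.float64(0.128), 'body': array([ 0.3924, -0.3465,  0.0696])}
[ 0  1 12 33 18 15 18  6 26 65  7 11 18 23 61 80 27 29]
[  0   1  25  49  27  25  22  12  46  60  11  16  13  23 116  40  25  25]
```

Both lanterns give the same height profile, so both are hanging. Now lantern C.

drive_tool(
  rows=[
    [0, 0, 0, 0, 0, 0.23],
    [0.055, 0.207, 0.05, 0, 0, 0],
    [0.055, 0.207, 0.05, 0, 0, 0],
    [0.055, 0.207, 0.05, 0, 0, 0],
    [0, 0, 0, 0, 0, 0],
    [0, 0, 0.32, 0, 0, 0],
    [0, 0, 0.32, 0, 0, 0],
    [0, 0, 0.32, 0, 0, 0],
    [0, 0, 0.32, 0, 0, 0],
    [0, 0, 0.32, 0, 0, 0],
  ],
)

```text
time_s: 22.4
tcp_pos: [0.39, -0.3448, 0.1683]
ee_rot: [-180.0, 0.0, -10.0]
force: [0.5, -0.3, 0.0]
opening: 0.792
```

drive_tool(
  rows=[
    [0, 0, 0.32, 0, 0, 0],
    [0, 0, 0.32, 0, 0, 0],
    [0, 0, 0.32, 0, 0, 0],
    [0, 0, 0.32, 0, 0, 0],
    [0, 0, 0.2, 0, 0, 0],
    [0, 0, 0.14, 0, 0, 0],
    [0, 0, 0, 0, 0, 0],
    [0, 0, 0, 0, 0, 0],
    [0, 0, 0, 0, 0, 0],
    [0, 0, 0, 0, 0, 0],
  ],
)

```text
time_s: 23.4
tcp_pos: [0.3902, -0.345, 0.0885]
ee_rot: [180.0, -0.0, -10.1]
force: [-1.2, 0.7, 0.2]
opening: 0.787
```

drive_tool(
  rows=[
    [0, 0, 0, 0, 0, 0],
    [0, 0, 0, 0, 0, 0],
    [0, 0, 0, 0, 0, 0],
    [0, 0, 0, 0, 0, 0],
    [0, 0, 0, 0, 0, 0],
    [0, 0, 0, 0, 0, 0],
    [0, 0, 0, 0, 0, 0],
    [0, 0, 0, 0, 0, 0],
    [0, 0, 0, 0, 0, 0],
    [0, 0, 0, 0, 0, 0],
  ],
  gripper=44,
)

```text
time_s: 24.4
tcp_pos: [0.39, -0.3449, 0.0881]
ee_rot: [180.0, -0.0, -10.1]
force: [0.5, -0.7, 2.4]
opening: 0.544
```

drive_tool(
  rows=[
    [0, 0, -0.15, 0, 0, 0],
    [0, 0, -0.3, 0, 0, 0],
    [0, 0, -0.3, 0, 0, 0],
    [0, 0, -0.35, 0, 0, 0],
    [0, 0, -0.35, 0, 0, 0],
    [0, 0, -0.35, 0, 0, 0],
    [0, 0, -0.35, 0, 0, 0],
    [0, 0, -0.35, 0, 0, 0],
    [0, 0, -0.35, 0, 0, 0],
    [0, 0, -0.2, 0, 0, 0],
  ],
)

```text
time_s: 25.4
tcp_pos: [0.3901, -0.3449, 0.2421]
ee_rot: [180.0, -0.1, -10.1]
force: [0.6, -0.4, -2.3]
opening: 0.547
```

```bash
python3 go.py .4768,-.4178,.2395,-3.2 .5365,-.4211,.1986,-3.2
```

```text
at [  0.3901  -0.3449   0.2421 -10.0956] tilt [ 1.7996e+02 -6.0000e-02] F [ 0.6 -0.4 -2.3] open 49.9 t 25.4
-> [ 0.4768 -0.4178  0.2395 -3.2   ] rz total -0.23  then shift units x,y,z [1.813 1.359 0.052]  /8 [0.227 0.17  0.006] /10 [0.181 0.136 0.005] /20 [0.091 0.068 0.003]
-> [ 0.5365 -0.4211  0.1986 -3.2   ] rz total -0.0  then shift units x,y,z [ 1.196e+00 -1.000e-03  8.180e-01]  /8 [ 0.149 -0.     0.102] /10 [ 0.12  -0.     0.082] /20 [ 0.06  -0.     0.041]
```

drive_tool(
  rows=[
    [0, 0, 0, 0, 0, -0.23],
    [0.05, 0.2, 0.01, 0, 0, 0],
    [0.1, 0.2, 0.01, 0, 0, 0],
    [0.15, 0.2, 0.01, 0, 0, 0],
    [0.25, 0.2, 0.01, 0, 0, 0],
    [0.3, 0.2, 0.01, 0, 0, 0],
    [0.3, 0.2, 0, 0, 0, 0],
    [0.3, 0.16, 0, 0, 0, 0],
    [0.25, 0, 0, 0, 0, 0],
    [0.11, 0, 0, 0, 0, 0],
  ],
)

```text
time_s: 26.4
tcp_pos: [0.4776, -0.418, 0.2373]
ee_rot: [-180.0, 0.0, -3.2]
force: [0.3, -0.9, -2.2]
opening: 0.549
```

drive_tool(
  rows=[
    [0.118, 0, 0.082, 0, 0, 0],
    [0.118, 0, 0.082, 0, 0, 0],
    [0.118, 0, 0.082, 0, 0, 0],
    [0.118, 0, 0.082, 0, 0, 0],
    [0.118, 0, 0.082, 0, 0, 0],
    [0.118, 0, 0.082, 0, 0, 0],
    [0.118, 0, 0.082, 0, 0, 0],
    [0.118, 0, 0.082, 0, 0, 0],
    [0.118, 0, 0.082, 0, 0, 0],
    [0.118, 0, 0.08, 0, 0, 0],
  ],
)

```text
time_s: 27.4
tcp_pos: [0.5359, -0.4211, 0.1968]
ee_rot: [180.0, -0.0, -3.2]
force: [0.7, 0.1, -1.2]
opening: 0.551
```

drive_tool(
  rows=[
    [0, 0, 0.05, 0, 0, 0],
    [0, 0, 0.05, 0, 0, 0],
    [0, 0, 0.05, 0, 0, 0],
    [0, 0, 0.05, 0, 0, 0],
    [0, 0, 0.03, 0, 0, 0],
    [0, 0, 0.02, 0, 0, 0],
    [0, 0, 0, 0, 0, 0],
    [0, 0, 0, 0, 0, 0],
    [0, 0, 0, 0, 0, 0],
    [0, 0, 0, 0, 0, 0],
  ],
)

```text
time_s: 28.4
tcp_pos: [0.5355, -0.4211, 0.1848]
ee_rot: [180.0, -0.0, -3.2]
force: [0.7, -0.4, 0.2]
opening: 0.549
```

drive_tool(
  rows=[
    [0, 0, 0.02, 0, 0, 0],
    [0, 0, 0, 0, 0, 0],
    [0, 0, 0, 0, 0, 0],
    [0, 0, 0, 0, 0, 0],
    [0, 0, 0, 0, 0, 0],
    [0, 0, 0, 0, 0, 0],
    [0, 0, 0, 0, 0, 0],
    [0, 0, 0, 0, 0, 0],
    [0, 0, 0, 0, 0, 0],
    [0, 0, 0, 0, 0, 0],
  ],
)

```text
time_s: 29.4
tcp_pos: [0.5358, -0.4212, 0.184]
ee_rot: [180.0, -0.0, -3.2]
force: [3.1, -0.3, 5.7]
opening: 0.546
```

drive_tool(
  rows=[
    [0, 0, 0, 0, 0, 0],
    [0, 0, 0, 0, 0, 0],
    [0, 0, 0, 0, 0, 0],
    [0, 0, 0, 0, 0, 0],
    [0, 0, 0, 0, 0, 0],
    [0, 0, 0, 0, 0, 0],
    [0, 0, -0.15, 0, 0, 0],
    [0, 0, -0.25, 0, 0, 0],
    [0, 0, -0.25, 0, 0, 0],
    [0, 0, -0.25, 0, 0, 0],
  ],
  gripper=72,
)

```text
time_s: 30.4
tcp_pos: [0.5357, -0.4212, 0.2304]
ee_rot: [180.0, -0.1, -3.2]
force: [0.4, -0.1, -0.2]
opening: 0.789
```

drive_tool(
  rows=[
    [0, 0, -0.3, 0, 0, 0],
    [0, 0, -0.3, 0, 0, 0],
    [-0.3, 0, 0, 0, 0, 0],
    [-0.4, 0, 0, 0, 0, 0],
    [-0.4, 0, 0, 0, 0, 0],
    [-0.4, 0, 0, 0, 0, 0],
    [-0.4, 0, 0, 0, 0, 0],
    [-0.4, 0, 0, 0, 0, 0],
    [-0.4, 0, 0, 0, 0, 0],
    [-0.4, 0, 0, 0, 0, 0],
  ],
)

```text
time_s: 31.4
tcp_pos: [0.38, -0.4125, 0.2597]
ee_rot: [179.9, -0.0, -3.2]
force: [0.2, -0.2, -0.3]
opening: 0.79
```

```bash
python3 - <<'E'
from h import *
a=grab('top');b=grab('scene'); save(b,'l5',(130,110,330,250),4)
E
python3 m.py | grep -E "top|scene|jar|se |tape|mat"; python3 go.py .561,-.073,.25,-2.8 .561,-.073,.0562,-2.8
```

```text
top
jar [0.5608 0.2724 0.0435] [0.5655 0.2731 0.0434] [0.049 0.069 0.013]
jar [0.5496 0.2204 0.0431] [0.5487 0.2212 0.0424] [0.042 0.044 0.012]
jar [0.5396 0.0981 0.0431] [0.5395 0.0986 0.042 ] [0.046 0.042 0.012]
jar [0.5069 0.3377 0.0433] [0.5068 0.3376 0.0424] [0.047 0.045 0.013]
se 135 [ 0.5573 -0.0733  0.0954] [ 0.5594 -0.0734] ang -2.75 0.088
se 154 [ 0.5934 -0.0746  0.0275] [ 0.5844 -0.0742] ang -2.75 0.246
tape 151 [0.5589 0.2251 0.    ] ((558.7277221679688, 223.64926147460938), (9.457618713378906, 372.13397216796875), 4.757635116577148)
mat 359 [ 0.6074 -0.0728  0.0025] ((598.6986694335938, -74.80337524414062), (42.276405334472656, 278.2322082519531), 86.93453979492188)
scene
jar [0.5642 0.2709 0.0417] [0.5667 0.2701 0.0416] [0.048 0.07  0.006]
jar [0.551  0.2214 0.0418] [0.5528 0.2209 0.0416] [0.046 0.045 0.009]
jar [0.5437 0.0979 0.0417] [0.5446 0.0982 0.0415] [0.048 0.043 0.009]
jar [0.5116 0.3375 0.0426] [0.5117 0.3366 0.0418] [0.045 0.047 0.011]
se 229 [ 0.5668 -0.0732  0.0947] [ 0.5621 -0.073 ] ang -2.77 0.092
se 345 [ 0.6015 -0.0746  0.0272] [ 0.5618 -0.0725] ang -3.0
[... 493 characters left out ...]
.025] /10 [ 0.33  -0.696  0.02 ] /20 [ 0.165 -0.348  0.01 ]
-> [ 0.561  -0.073   0.0562 -2.8   ] rz total -0.0  then shift units x,y,z [ 0.    -0.     3.876]  /8 [ 0.    -0.     0.484] /10 [ 0.    -0.     0.388] /20 [ 0.    -0.     0.194]m.py:4: RuntimeWarning: Mean of empty slice.
  b=P[m&(P[...,2]>.117)&(P[...,2]<.14)]; mu=b.mean(0); w,V=np.linalg.eigh(np.cov(b[:,:2].T)); a=V[:,1]*np.sign(V[1,1])
  ret = um.true_divide(
  avg = a.mean(axis, **keepdims_kw)
m.py:4: RuntimeWarning: Degrees of freedom <= 0 for slice
  b=P[m&(P[...,2]>.117)&(P[...,2]<.14)]; mu=b.mean(0); w,V=np.linalg.eigh(np.cov(b[:,:2].T)); a=V[:,1]*np.sign(V[1,1])
  c *= np.true_divide(1, fact)
  c *= np.true_divide(1, fact)
```

View pics/l5.png

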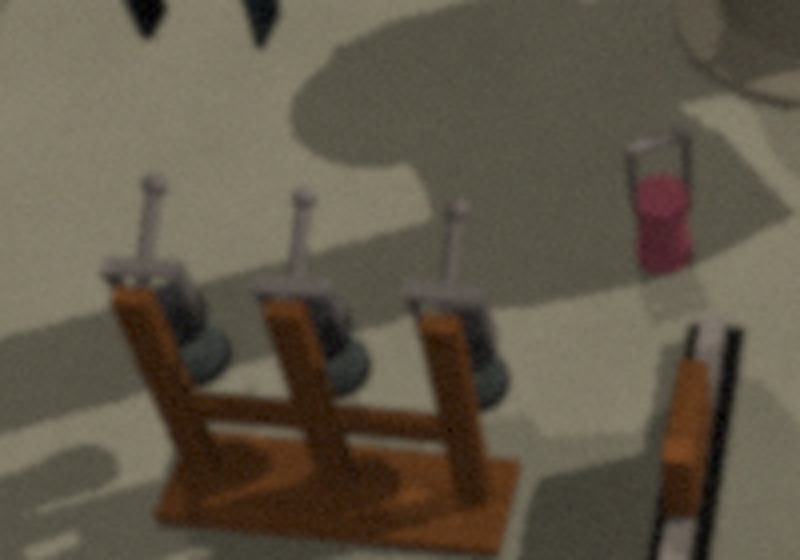

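All three lanterns hang on their pegs, with arches at (145,270), (290,290) and (445,298). The jar near (.55,.276) looks knocked, so I'll measure the jars in the tape frame.

```bash
cat > jars.py <<'E'
from h import *
def tape(f):
    P=cloud(f); im=f['pixels'].astype(int).max(-1)
    m=(f['range_z']>0)&(P[...,2]<.008)&(abs(P[...,0]-.562)<.03)&(P[...,1]>.02)&(P[...,1]<.42)&(im<45)
    k,lab,st,ce=cv2.connectedComponentsWithStats(m.astype(np.uint8),connectivity=8)
    keep=np.isin(lab,[i for i in range(1,k) if st[i,4]>5]); q=P[keep]
    for _ in range(4):
        p=np.polyfit(q[:,1],q[:,0],1); res=q[:,0]-np.polyval(p,q[:,1]); q=q[abs(res)<max(.007,0)]
    return p,q
def jars(f):
    P=cloud(f); m=(f['range_z']>0)&(P[...,2]>.035)&(P[...,2]<.055)&(P[...,0]>.4)&(P[...,0]<.75)&(P[...,1]>.03)&(P[...,1]<.45)
    k,lab,st,ce=cv2.connectedComponentsWithStats(m.astype(np.uint8)); o=[]
    for i in range(1,k):
        if 40<st[i,4]<400:
            q=P[lab==i]; c,rad=cv2.minEnclosingCircle(q[:,:2].astype(np.float32)); o.append((*(q.mean(0)[:2]),*c,rad,q[:,2].mean()))
    return np.array(o)
if __name__=='__main__':
  for n in('top','scene'):
    f=grab(n); p,q=tape(f); t=np.degrees(np.arctan(-p[0])); c,s=np.cos(np.radians(t)),np.sin(np.radians(t))
    print(n,'tape x at y=.22:',np.polyval(p,.22).round(4),'yaw',t.round(2),'y range',q[:,1].min().round(3),q[:,1].max().round(3),len(q))
    for j in jars(f):
        dx=j[0]-np.polyval(p,.22);dy=j[1]-.22
        print('  jar mean',j[:2].round(4),'circ',j[2:5].round(4),'z',j[5].round(3),"tape x' of axis",((c*dx+s*dy)*1000).round(1),"y'",((-s*dx+c*dy)*1000).round(1))
E
python3 jars.py
```

```text
top tape x at y=.22: 0.5592 yaw 4.69 y range 0.034 0.406 175
  jar mean [0.592  0.3062] circ [0.5913 0.3069 0.0237] z 0.042 tape x' of axis 39.7 y' 83.2
  jar mean [0.5477 0.2211] circ [0.5483 0.2214 0.0239] z 0.042 tape x' of axis -11.3 y' 2.1
  jar mean [0.5397 0.0981] circ [0.5396 0.0985 0.0232] z 0.041 tape x' of axis -29.4 y' -119.9
  jar mean [0.5068 0.3373] circ [0.5072 0.3373 0.0239] z 0.041 tape x' of axis -42.6 y' 121.2
scene tape x at y=.22: 0.5617 yaw 4.52 y range 0.039 0.406 190
  jar mean [0.5124 0.3366] circ [0.5105 0.3383 0.0251] z 0.041 tape x' of axis -40.0 y' 120.1
  jar mean [0.5448 0.098 ] circ [0.543  0.0994 0.0247] z 0.041 tape x' of axis -26.5 y' -120.3
  jar mean [0.553  0.2207] circ [0.5508 0.2201 0.0248] z 0.042 tape x' of axis -8.6 y' 1.4
  jar mean [0.5974 0.3059] circ [0.5955 0.3072 0.0252] z 0.042 tape x' of axis 42.3 y' 82.9
```

I have it now. All rules so far hold: the knocked jar, now at tape x' +40 y' +83, sits too far out and too near the jar at y' +121. I'll do these in order:
1. Nudge it with the bar's end towards -y'.
2. Pull it back from the far side.
3. Push the whole row forward.

The straightedge comes first.

drive_tool(
  rows=[
    [0, 0, -0.25, 0, 0, -0.016],
    [0, 0, -0.25, 0, 0, 0],
    [0, 0, -0.25, 0, 0, 0],
    [0, 0, -0.25, 0, 0, 0],
    [0.12, -0.3, 0, 0, 0, 0],
    [0.236, -0.52, 0, 0, 0, 0],
    [0.236, -0.52, 0, 0, 0, 0],
    [0.236, -0.52, 0, 0, 0, 0],
    [0.236, -0.52, 0, 0, 0, 0],
    [0.236, -0.52, 0, 0, 0, 0],
  ],
  gripper=60,
)

```text
time_s: 32.6
tcp_pos: [0.4529, -0.2686, 0.3086]
ee_rot: [-180.0, 0.0, -2.7]
force: [-0.3, 0.2, -0.4]
opening: 0.659
```

drive_tool(
  rows=[
    [0.236, -0.52, 0, 0, 0, 0],
    [0.236, -0.52, 0, 0, 0, 0],
    [0.236, -0.52, 0, 0, 0, 0],
    [0.236, -0.52, 0, 0, 0, 0],
    [0.236, -0.52, 0, 0, 0, 0],
    [0.236, -0.52, 0, 0, 0, 0],
    [0.236, -0.52, 0, 0, 0, 0],
    [0.236, -0.4, 0, 0, 0, 0],
    [0.1, 0, 0, 0, 0, 0],
    [0, 0, 0, 0, 0, 0],
  ],
)

```text
time_s: 33.6
tcp_pos: [0.5615, -0.0728, 0.3084]
ee_rot: [180.0, 0.0, -2.6]
force: [0.3, -0.7, 0.3]
opening: 0.66
```

```bash
python3 go.py .5607,-.0732,.0562,-2.75
```

```text
at [ 0.5615 -0.0728  0.3084 -2.6392] tilt [1.8e+02 2.0e-02] F [ 0.3 -0.7  0.3] open 60.1 t 33.6
-> [ 0.5607 -0.0732  0.0562 -2.75  ] rz total 0.004  then shift units x,y,z [-0.016  0.009  5.044]  /8 [-0.002  0.001  0.631] /10 [-0.002  0.001  0.504] /20 [-0.001  0.     0.252]
```

drive_tool(
  rows=[
    [-0.016, 0.009, 0.2, 0, 0, 0.004],
    [0, 0, 0.4, 0, 0, 0],
    [0, 0, 0.4, 0, 0, 0],
    [0, 0, 0.4, 0, 0, 0],
    [0, 0, 0.4, 0, 0, 0],
    [0, 0, 0.4, 0, 0, 0],
    [0, 0, 0.4, 0, 0, 0],
    [0, 0, 0.4, 0, 0, 0],
    [0, 0, 0.4, 0, 0, 0],
    [0, 0, 0.4, 0, 0, 0],
  ],
)

```text
time_s: 34.6
tcp_pos: [0.5595, -0.0747, 0.1174]
ee_rot: [180.0, 0.0, -2.9]
force: [1.2, -0.3, 0.2]
opening: 0.662
```

drive_tool(
  rows=[
    [0, 0, 0.4, 0, 0, 0],
    [0, 0, 0.4, 0, 0, 0],
    [0, 0, 0.3, 0, 0, 0],
    [0, 0, 0.14, 0, 0, 0],
    [0, 0, 0, 0, 0, 0],
    [0, 0, 0, 0, 0, 0],
    [0, 0, 0, 0, 0, 0],
    [0, 0, 0, 0, 0, 0],
    [0, 0, 0, 0, 0, 0],
    [0, 0, 0, 0, 0, 0],
  ],
)

```text
time_s: 35.6
tcp_pos: [0.5606, -0.074, 0.0569]
ee_rot: [180.0, -0.0, -2.8]
force: [0.6, -0.8, -0.8]
opening: 0.66
```

drive_tool(
  rows=[
    [0, 0, 0, 0, 0, 0],
    [0, 0, 0, 0, 0, 0],
    [0, 0, 0, 0, 0, 0],
    [0, 0, 0, 0, 0, 0],
    [0, 0, 0, 0, 0, 0],
    [0, 0, 0, 0, 0, 0],
    [0, 0, 0, 0, 0, 0],
    [0, 0, 0, 0, 0, 0],
    [0, 0, 0, 0, 0, 0],
    [0, 0, 0, 0, 0, 0],
  ],
  gripper=15,
  grip_force=40,
)

```text
time_s: 36.6
tcp_pos: [0.5605, -0.074, 0.0566]
ee_rot: [-180.0, -0.0, -2.8]
force: [0.4, -0.1, -2.3]
opening: 0.24
```

drive_tool(
  rows=[
    [0, 0, -0.1, 0, 0, 0],
    [0, 0, -0.2, 0, 0, 0],
    [0, 0, -0.3, 0, 0, 0],
    [0, 0, -0.3, 0, 0, 0],
    [0, 0, -0.3, 0, 0, 0],
    [0, 0, -0.3, 0, 0, 0],
    [0, 0, -0.3, 0, 0, 0],
    [0, 0, -0.3, 0, 0, 0],
    [0, 0, -0.2, 0, 0, 0],
    [0, 0, 0, 0, 0, 0],
  ],
)

```text
time_s: 37.6
tcp_pos: [0.5612, -0.0741, 0.1733]
ee_rot: [180.0, -0.1, -2.8]
force: [-0.3, 0.6, -3.1]
opening: 0.24
```

```bash
cat > tp.py <<'E'
# tape frame (x',y') -> world; tape ref = mean of both cameras
import sys, numpy as np
def T(xp,yp,t=4.6,x0=.5605):
    c,s=np.cos(np.radians(t)),np.sin(np.radians(t)); return x0+(c*xp-s*yp)/1000, .22+(s*xp+c*yp)/1000
from go import plan
s=None
for g in sys.argv[1:]:
    v=[float(k) for k in g.split(',')]; s=plan([*T(v[0],v[1]),v[2],v[3]],s)
E
python3 tp.py 40,275,.16,94.6 40,275,.0552,94.6
```

```text
at [ 0.5612 -0.0741  0.1733 -2.8338] tilt [ 1.7997e+02 -1.5000e-01] F [-0.3  0.6 -3.1] open 21.9 t 37.6
-> [ 0.5783  0.4973  0.16   94.6   ] rz total -3.248  then shift units x,y,z [11.365  1.257  0.266]  /8 [1.421 0.157 0.033] /10 [1.137 0.126 0.027] /20 [0.568 0.063 0.013]
-> [5.783e-01 4.973e-01 5.520e-02 9.460e+01] rz total -0.0  then shift units x,y,z [0.    0.    2.096]  /8 [0.    0.    0.262] /10 [0.   0.   0.21] /20 [0.    0.    0.105]
```

drive_tool(
  rows=[
    [0, -0.3, 0, 0, 0, 0],
    [0, -0.5, 0, 0, 0, 0],
    [0, -0.6, 0, 0, 0, 0],
    [0, -0.6, 0, 0, 0, 0],
    [0, -0.6, 0, 0, 0, 0],
    [0, -0.6, 0, 0, 0, 0],
    [0, -0.5, 0, 0, 0, 0],
    [0, -0.3, 0, 0, 0, 0],
    [0, 0, 0, 0, 0, -0.15],
    [0, 0, 0, 0, 0, -0.2],
  ],
)

```text
time_s: 38.6
tcp_pos: [0.5699, 0.1265, 0.171]
ee_rot: [180.0, 0.1, 7.9]
force: [-0.6, -0.5, -2.6]
opening: 0.24
```

drive_tool(
  rows=[
    [0, 0, 0, 0, 0, -0.26],
    [0, 0, 0, 0, 0, -0.28],
    [0, 0, 0, 0, 0, -0.28],
    [0, 0, 0, 0, 0, -0.28],
    [0, 0, 0, 0, 0, -0.28],
    [0, 0, 0, 0, 0, -0.28],
    [0, 0, 0, 0, 0, -0.28],
    [0, 0, 0, 0, 0, -0.28],
    [0, 0, 0, 0, 0, -0.28],
    [0, 0, 0, 0, 0, -0.27],
  ],
)

```text
time_s: 39.6
tcp_pos: [0.57, 0.1258, 0.171]
ee_rot: [-179.9, 0.0, 91.1]
force: [0.6, -0.2, -4.0]
opening: 0.242
```

```bash
python3 tp.py 40,275,.16,94.6 40,275,.0556,94.6
```

```text
at [ 0.57    0.1258  0.171  91.0992] tilt [-1.7994e+02  1.0000e-02] F [ 0.6 -0.2 -4. ] open 22.0 t 39.6
-> [ 0.5783  0.4973  0.16   94.6   ] rz total -0.117  then shift units x,y,z [7.393 0.762 0.221]  /8 [0.924 0.095 0.028] /10 [0.739 0.076 0.022] /20 [0.37  0.038 0.011]
-> [5.783e-01 4.973e-01 5.560e-02 9.460e+01] rz total -0.0  then shift units x,y,z [0.    0.    2.088]  /8 [0.    0.    0.261] /10 [0.    0.    0.209] /20 [0.    0.    0.104]
```

drive_tool(
  rows=[
    [0, 0, 0, 0, 0, -0.117],
    [0.3, 0.1, 0.02, 0, 0, 0],
    [0.5, 0.1, 0.02, 0, 0, 0],
    [0.6, 0.1, 0.02, 0, 0, 0],
    [0.6, 0.1, 0.02, 0, 0, 0],
    [0.6, 0.1, 0.02, 0, 0, 0],
    [0.6, 0.1, 0.02, 0, 0, 0],
    [0.6, 0.1, 0.02, 0, 0, 0],
    [0.6, 0.06, 0.02, 0, 0, 0],
    [0.6, 0, 0.02, 0, 0, 0],
  ],
)

```text
time_s: 40.6
tcp_pos: [0.5893, 0.38, 0.1619]
ee_rot: [-180.0, 0.0, 94.2]
force: [1.3, -0.6, -2.9]
opening: 0.238
```

drive_tool(
  rows=[
    [0.6, 0, 0.02, 0, 0, 0],
    [0.6, 0, 0, 0, 0, 0],
    [0.6, 0, 0, 0, 0, 0],
    [0.4, 0, 0, 0, 0, 0],
    [0.19, 0, 0, 0, 0, 0],
    [0, 0, 0, 0, 0, 0],
    [0, 0, 0, 0, 0, 0],
    [0, 0, 0, 0, 0, 0],
    [0, 0, 0, 0, 0, 0],
    [0, 0, 0, 0, 0, 0],
  ],
)

```text
time_s: 41.6
tcp_pos: [0.5811, 0.4964, 0.1618]
ee_rot: [180.0, -0.0, 94.2]
force: [-0.7, 0.1, -3.2]
opening: 0.237
```

```bash
python3 jars.py; python3 tp.py 40,275,.0556,94.6
python3 - <<'E'
from h import *
b=load('scene'); save(b,'s6',(310,130,640,330),2.4)
for n in('top','scene'):
    f=load(n);P=cloud(f);q=P[(f['range_z']>0)&(P[...,0]>.5)&(P[...,0]<.66)&(P[...,1]>.3)&(P[...,1]<.7)&(P[...,2]>.105)&(P[...,2]<.145)]
    if len(q)>5: print(n,'bar',len(q),q.min(0).round(3),q.max(0).round(3),np.polyfit(q[:,1],q[:,0],1).round(4),q.mean(0).round(4))
E
```

```text
top tape x at y=.22: 0.5596 yaw 4.64 y range 0.038 0.412 170
  jar mean [0.5924 0.3062] circ [0.593  0.3057 0.0243] z 0.042 tape x' of axis 39.6 y' 83.2
  jar mean [0.5476 0.2212] circ [0.548  0.2213 0.0241] z 0.041 tape x' of axis -11.9 y' 2.1
  jar mean [0.5397 0.0984] circ [0.5399 0.0981 0.0233] z 0.042 tape x' of axis -29.7 y' -119.5
  jar mean [0.5065 0.3374] circ [0.5068 0.3377 0.0234] z 0.042 tape x' of axis -43.4 y' 121.3
scene tape x at y=.22: 0.5619 yaw 4.62 y range 0.039 0.409 175
  jar mean [0.5121 0.3366] circ [0.5101 0.339  0.0253] z 0.042 tape x' of axis -40.3 y' 120.3
  jar mean [0.5449 0.0977] circ [0.5432 0.0978 0.0263] z 0.041 tape x' of axis -26.8 y' -120.5
  jar mean [0.5532 0.221 ] circ [0.5509 0.22   0.0246] z 0.042 tape x' of axis -8.6 y' 1.7
  jar mean [0.5972 0.3057] circ [0.5952 0.306  0.0246] z 0.042 tape x' of axis 42.0 y' 82.6
at [ 0.5809  0.4967  0.1618 94.2428] tilt [180.  -0.] F [ 1.  -0.7 -2.4] open 21.7 t 41.7
-> [5.783e-01 4.973e-01 5.560e-02 9.460e+01] rz total -0.012  then shift units x,y,z [ 0.017 -0.051  2.123]  /8 [ 0.002 -0.006  0.265] /10 [ 0.002 -0.005  0.212] /20 [ 0.001 -0.003  0.106]
top bar 278 [0.561 0.345 0.105] [0.6   0.647 0.144] [-0.0814  0.618 ] [0.5816 0.4471 0.1294]
scene bar 1094 [0.56  0.346 0.106] [0.605 0.648 0.145] [-0.0614  0.6188] [0.5891 0.4849 0.1264]
```

View pics/s6.png

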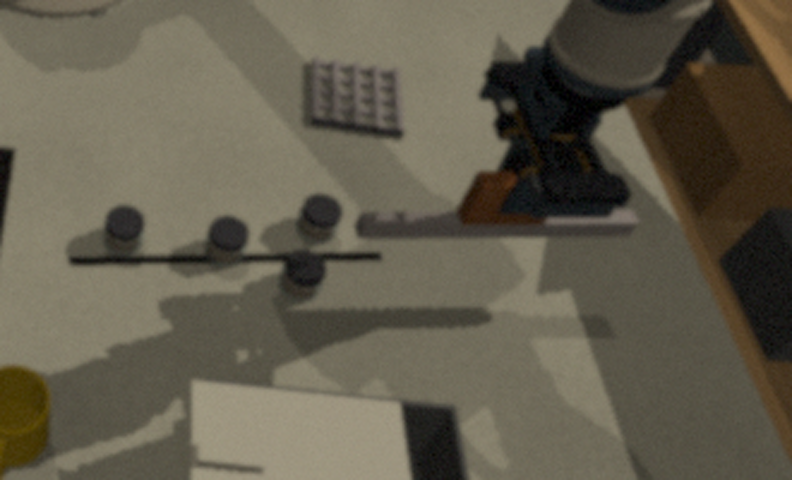

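The picture shows the bar held level, its near end at (360,225). The knocked jar stands at (303,272) and its neighbour at (320,215). I'll lower the bar and nudge -y' by 39 mm.

drive_tool(
  rows=[
    [0.017, -0.051, 0.1, 0, 0, -0.012],
    [0, 0, 0.3, 0, 0, 0],
    [0, 0, 0.3, 0, 0, 0],
    [0, 0, 0.3, 0, 0, 0],
    [0, 0, 0.3, 0, 0, 0],
    [0, 0, 0.3, 0, 0, 0],
    [0, 0, 0.25, 0, 0, 0],
    [0, 0, 0.17, 0, 0, 0],
    [0, 0, 0.1, 0, 0, 0],
    [0, 0, 0, 0, 0, 0],
  ],
)

```text
time_s: 42.7
tcp_pos: [0.578, 0.4976, 0.055]
ee_rot: [-180.0, 0.0, 94.6]
force: [0.3, 0.1, -2.2]
opening: 0.244
```

```bash
python3 tp.py 40,236,.0556,94.6
```

```text
at [5.78000e-01 4.97600e-01 5.50000e-02 9.46359e+01] tilt [-1.7997e+02  2.0000e-02] F [ 0.3  0.1 -2.2] open 22.2 t 42.7
-> [5.814e-01 4.584e-01 5.560e-02 9.460e+01] rz total 0.001  then shift units x,y,z [-0.786  0.006 -0.012]  /8 [-0.098  0.001 -0.001] /10 [-0.079  0.001 -0.001] /20 [-0.039  0.    -0.001]
```

drive_tool(
  rows=[
    [-0.05, 0, 0, 0, 0, 0],
    [-0.08, 0, 0, 0, 0, 0],
    [-0.1, 0, 0, 0, 0, 0],
    [-0.1, 0, 0, 0, 0, 0],
    [-0.1, 0, 0, 0, 0, 0],
    [-0.08, 0, 0, 0, 0, 0],
    [-0.06, 0, 0, 0, 0, 0],
    [-0.06, 0, 0, 0, 0, 0],
    [-0.06, 0, 0, 0, 0, 0],
    [-0.05, 0, 0, 0, 0, 0],
  ],
)

```text
time_s: 43.7
tcp_pos: [0.5812, 0.4606, 0.0556]
ee_rot: [180.0, -0.0, 94.6]
force: [0.1, 1.7, -1.5]
opening: 0.238
```

drive_tool(
  rows=[
    [-0.03, 0, 0, 0, 0, 0],
    [-0.02, 0, 0, 0, 0, 0],
    [0, 0, 0, 0, 0, 0],
    [0, 0, 0, 0, 0, 0],
    [0.1, 0, 0, 0, 0, 0],
    [0.1, 0, 0, 0, 0, 0],
    [0, 0, -0.3, 0, 0, 0],
    [0, 0, -0.4, 0, 0, 0],
    [0, 0, -0.4, 0, 0, 0],
    [0, 0, -0.4, 0, 0, 0],
  ],
)

```text
time_s: 44.7
tcp_pos: [0.5806, 0.4686, 0.1326]
ee_rot: [180.0, -0.0, 94.6]
force: [0.6, 0.6, -2.4]
opening: 0.24
```

```bash
python3 jars.py; python3 tp.py 95,60,.14,94.6 95,60,.0556,94.6
```

```text
top tape x at y=.22: 0.5594 yaw 4.68 y range 0.034 0.413 173
  jar mean [0.594  0.2823] circ [0.5944 0.2828 0.0236] z 0.042 tape x' of axis 39.6 y' 59.3
  jar mean [0.5478 0.2211] circ [0.5484 0.2217 0.0238] z 0.042 tape x' of axis -11.4 y' 2.0
  jar mean [0.5397 0.0982] circ [0.5398 0.0991 0.0235] z 0.042 tape x' of axis -29.5 y' -119.7
  jar mean [0.5061 0.3367] circ [0.5066 0.3375 0.0238] z 0.042 tape x' of axis -43.6 y' 120.7
scene tape x at y=.22: 0.5615 yaw 4.87 y range 0.039 0.409 195
  jar mean [0.5124 0.3364] circ [0.5116 0.3379 0.0245] z 0.042 tape x' of axis -39.0 y' 120.2
  jar mean [0.545  0.0979] circ [0.5425 0.0974 0.0247] z 0.041 tape x' of axis -26.8 y' -120.3
  jar mean [0.553 0.221] circ [0.5519 0.2213 0.0244] z 0.041 tape x' of axis -8.4 y' 1.7
  jar mean [0.5989 0.2821] circ [0.5978 0.2828 0.0241] z 0.042 tape x' of axis 42.6 y' 58.7
at [ 0.5821  0.4695  0.1348 94.645 ] tilt [ 1.7971e+02 -1.6000e-01] F [-0.1  1.  -3. ] open 22.0 t 44.8
-> [ 0.6504  0.2874  0.14   94.6   ] rz total 0.001  then shift units x,y,z [-3.74   1.07  -0.103]  /8 [-0.467  0.134 -0.013] /10 [-0.374  0.107 -0.01 ] /20 [-0.187  0.053 -0.005]
-> [6.504e-01 2.874e-01 5.560e-02 9.460e+01] rz total -0.0  then shift units x,y,z [0.    0.    1.688]  /8 [0.    0.    0.211] /10 [0.    0.    0.169] /20 [0.    0.    0.084]
```

drive_tool(
  rows=[
    [-0.2, 0.05, -0.1, 0, 0, 0],
    [-0.4, 0.12, 0, 0, 0, 0],
    [-0.5, 0.15, 0, 0, 0, 0],
    [-0.5, 0.15, 0, 0, 0, 0],
    [-0.5, 0.15, 0, 0, 0, 0],
    [-0.5, 0.15, 0, 0, 0, 0],
    [-0.5, 0.15, 0, 0, 0, 0],
    [-0.4, 0.15, 0, 0, 0, 0],
    [-0.24, 0, 0, 0, 0, 0],
    [0, 0, 0, 0, 0, 0],
  ],
)

```text
time_s: 45.8
tcp_pos: [0.6491, 0.2842, 0.1352]
ee_rot: [-180.0, 0.0, 94.5]
force: [-0.7, 0.1, -2.5]
opening: 0.243
```

drive_tool(
  rows=[
    [0, 0, 0.2, 0, 0, 0],
    [0, 0, 0.3, 0, 0, 0],
    [0, 0, 0.3, 0, 0, 0],
    [0, 0, 0.3, 0, 0, 0],
    [0, 0, 0.25, 0, 0, 0],
    [0, 0, 0.18, 0, 0, 0],
    [0, 0, 0.1, 0, 0, 0],
    [0, 0, 0, 0, 0, 0],
    [0, 0, 0, 0, 0, 0],
    [0, 0, 0, 0, 0, 0],
  ],
)

```text
time_s: 46.8
tcp_pos: [0.6492, 0.2863, 0.0543]
ee_rot: [180.0, -0.0, 94.6]
force: [-0.0, 0.2, -2.9]
opening: 0.24
```

```bash
python3 tp.py 55,60,.0556,94.6
```

```text
at [6.49200e-01 2.86300e-01 5.43000e-02 9.46328e+01] tilt [ 1.7997e+02 -1.0000e-02] F [-0.   0.2 -2.9] open 21.9 t 46.8
-> [6.105e-01 2.842e-01 5.560e-02 9.460e+01] rz total 0.001  then shift units x,y,z [ 0.02  -0.775 -0.026]  /8 [ 0.003 -0.097 -0.003] /10 [ 0.002 -0.077 -0.003] /20 [ 0.001 -0.039 -0.001]
```

drive_tool(
  rows=[
    [0, -0.05, -0.02, 0, 0, 0],
    [0, -0.1, 0, 0, 0, 0],
    [0, -0.12, 0, 0, 0, 0],
    [0, -0.1, 0, 0, 0, 0],
    [0, -0.08, 0, 0, 0, 0],
    [0, -0.07, 0, 0, 0, 0],
    [0, -0.07, 0, 0, 0, 0],
    [0, -0.07, 0, 0, 0, 0],
    [0, -0.06, 0, 0, 0, 0],
    [0, -0.05, 0, 0, 0, 0],
  ],
)

```text
time_s: 47.8
tcp_pos: [0.6104, 0.2831, 0.0551]
ee_rot: [180.0, -0.0, 94.6]
force: [0.8, 0.1, -3.9]
opening: 0.239
```

drive_tool(
  rows=[
    [0, 0, 0, 0, 0, 0],
    [0, 0, 0, 0, 0, 0],
    [0, 0.1, 0, 0, 0, 0],
    [0, 0.2, 0, 0, 0, 0],
    [0, 0, -0.3, 0, 0, 0],
    [0, 0, -0.4, 0, 0, 0],
    [0, 0, -0.4, 0, 0, 0],
    [0, 0, -0.4, 0, 0, 0],
    [0, 0, -0.2, 0, 0, 0],
    [0, 0, 0, 0, 0, 0],
  ],
)

```text
time_s: 48.8
tcp_pos: [0.6266, 0.2847, 0.1421]
ee_rot: [179.8, -0.0, 94.6]
force: [0.8, 0.5, -3.8]
opening: 0.24
```

```bash
python3 jars.py; python3 tp.py -95,0,.14,94.6 -95,0,.0556,94.6
```

```text
top tape x at y=.22: 0.5605 yaw 4.17 y range 0.038 0.204 82
  jar mean [0.548  0.2186] circ [0.5483 0.2212 0.0235] z 0.042 tape x' of axis -12.6 y' -0.5
  jar mean [0.5398 0.0984] circ [0.5397 0.0988 0.0233] z 0.042 tape x' of axis -29.5 y' -119.7
scene tape x at y=.22: 0.5604 yaw 5.13 y range 0.039 0.143 61
  jar mean [0.5448 0.0981] circ [0.5429 0.0993 0.0242] z 0.041 tape x' of axis -26.5 y' -120.0
  jar mean [0.5523 0.2206] circ [0.5505 0.2208 0.0248] z 0.042 tape x' of axis -8.1 y' 1.4
at [ 0.6254  0.2843  0.1397 94.6331] tilt [-1.7997e+02  1.0000e-02] F [-0.6  0.1 -3.5] open 21.8 t 48.9
-> [ 0.4658  0.2124  0.14   94.6   ] rz total 0.001  then shift units x,y,z [-1.177 -3.296 -0.006]  /8 [-0.147 -0.412 -0.001] /10 [-0.118 -0.33  -0.001] /20 [-0.059 -0.165 -0.   ]
-> [4.658e-01 2.124e-01 5.560e-02 9.460e+01] rz total -0.0  then shift units x,y,z [0.    0.    1.688]  /8 [0.    0.    0.211] /10 [0.    0.    0.169] /20 [0.    0.    0.084]
```

drive_tool(
  rows=[
    [-0.06, -0.15, 0, 0, 0, 0],
    [-0.12, -0.3, 0, 0, 0, 0],
    [-0.15, -0.4, 0, 0, 0, 0],
    [-0.15, -0.45, 0, 0, 0, 0],
    [-0.15, -0.45, 0, 0, 0, 0],
    [-0.15, -0.45, 0, 0, 0, 0],
    [-0.15, -0.45, 0, 0, 0, 0],
    [-0.15, -0.4, 0, 0, 0, 0],
    [-0.1, -0.25, 0, 0, 0, 0],
    [0, 0, 0, 0, 0, 0],
  ],
)

```text
time_s: 49.9
tcp_pos: [0.4633, 0.2112, 0.1395]
ee_rot: [-179.8, 0.0, 94.6]
force: [0.2, -0.4, -2.2]
opening: 0.238
```

```bash
python3 jars.py; python3 tp.py -95,0,.0556,94.6
```

```text
top tape x at y=.22: 0.5603 yaw 4.25 y range 0.034 0.197 89
  jar mean [0.5399 0.0985] circ [0.5398 0.0985 0.0232] z 0.042 tape x' of axis -29.4 y' -119.7
scene tape x at y=.22: 0.562 yaw 4.72 y range 0.039 0.406 211
  jar mean [0.5123 0.3365] circ [0.5104 0.3389 0.0253] z 0.041 tape x' of axis -39.9 y' 120.2
  jar mean [0.5446 0.0979] circ [0.5415 0.0978 0.0252] z 0.042 tape x' of axis -27.4 y' -120.3
  jar mean [0.5529 0.2207] circ [0.552  0.2214 0.025 ] z 0.041 tape x' of axis -9.0 y' 1.5
  jar mean [0.578  0.2803] circ [0.5765 0.28   0.0243] z 0.042 tape x' of axis 20.9 y' 58.7
at [ 0.4658  0.2122  0.1399 94.6201] tilt [-179.99    0.  ] F [ 0.4 -0.  -3. ] open 21.7 t 50.0
-> [4.658e-01 2.124e-01 5.560e-02 9.460e+01] rz total 0.001  then shift units x,y,z [5.000e-03 1.000e-03 1.686e+00]  /8 [0.001 0.    0.211] /10 [0.    0.    0.169] /20 [0.    0.    0.084]
```

drive_tool(
  rows=[
    [0, 0, 0.2, 0, 0, 0],
    [0, 0, 0.3, 0, 0, 0],
    [0, 0, 0.3, 0, 0, 0],
    [0, 0, 0.3, 0, 0, 0],
    [0, 0, 0.25, 0, 0, 0],
    [0, 0, 0.18, 0, 0, 0],
    [0, 0, 0.13, 0, 0, 0],
    [0, 0, 0, 0, 0, 0],
    [0, 0, 0, 0, 0, 0],
    [0, 0, 0, 0, 0, 0],
  ],
)

```text
time_s: 51.0
tcp_pos: [0.4662, 0.2123, 0.0575]
ee_rot: [180.0, -0.0, 94.6]
force: [0.7, 0.4, -3.2]
opening: 0.24
```

drive_tool(
  rows=[
    [0, 0.06, 0, 0, 0, 0],
    [0, 0.08, 0, 0, 0, 0],
    [0, 0.08, 0, 0, 0, 0],
    [0, 0.06, 0, 0, 0, 0],
    [0, 0.06, 0, 0, 0, 0],
    [0, 0.06, 0, 0, 0, 0],
    [0, 0.06, 0, 0, 0, 0],
    [0, 0.06, 0, 0, 0, 0],
    [0, 0.06, 0, 0, 0, 0],
    [0, 0.06, 0, 0, 0, 0],
  ],
)

```text
time_s: 52.0
tcp_pos: [0.498, 0.2148, 0.0571]
ee_rot: [-180.0, -0.0, 94.6]
force: [-1.4, 0.5, -3.5]
opening: 0.236
```

drive_tool(
  rows=[
    [0, 0.06, 0, 0, 0, 0],
    [0, 0.06, 0, 0, 0, 0],
    [0, 0.06, 0, 0, 0, 0],
    [0, 0.06, 0, 0, 0, 0],
    [0, 0.06, 0, 0, 0, 0],
    [0, 0.06, 0, 0, 0, 0],
    [0, 0.06, 0, 0, 0, 0],
    [0, 0.06, 0, 0, 0, 0],
    [0, 0.06, 0, 0, 0, 0],
    [0, 0.06, 0, 0, 0, 0],
  ],
)

```text
time_s: 53.0
tcp_pos: [0.528, 0.2173, 0.0571]
ee_rot: [180.0, 0.0, 94.6]
force: [-1.8, -0.6, -3.4]
opening: 0.236
```

```bash
python3 jars.py; python3 tp.py -11,0,.0556,94.6
```

```text
top tape x at y=.22: 0.5602 yaw 4.27 y range 0.034 0.192 73
  jar mean [0.5697 0.1008] circ [0.5699 0.1008 0.0232] z 0.042 tape x' of axis 0.6 y' -119.6
scene tape x at y=.22: 0.5624 yaw 4.76 y range 0.036 0.409 132
  jar mean [0.5605 0.2165] circ [0.5448 0.2133 0.0473] z 0.042 tape x' of axis -2.2 y' -3.3
  jar mean [0.5567 0.3398] circ [0.5536 0.3385 0.0261] z 0.042 tape x' of axis 4.3 y' 119.9
  jar mean [0.576  0.1007] circ [0.5739 0.1012 0.0245] z 0.041 tape x' of axis 3.7 y' -120.0
  jar mean [0.5777 0.2807] circ [0.5764 0.2815 0.0242] z 0.042 tape x' of axis 20.2 y' 59.2
at [5.28400e-01 2.17300e-01 5.72000e-02 9.46276e+01] tilt [ 1.7995e+02 -1.0000e-02] F [ 0.4 -0.4 -2.8] open 21.7 t 53.1
-> [5.495e-01 2.191e-01 5.560e-02 9.460e+01] rz total 0.001  then shift units x,y,z [0.002 0.423 0.031]  /8 [0.    0.053 0.004] /10 [0.    0.042 0.003] /20 [0.    0.021 0.002]
```

drive_tool(
  rows=[
    [0, 0.05, 0, 0, 0, 0],
    [0, 0.06, 0, 0, 0, 0],
    [0, 0.06, 0, 0, 0, 0],
    [0, 0.06, 0, 0, 0, 0],
    [0, 0.06, 0, 0, 0, 0],
    [0, 0.05, 0, 0, 0, 0],
    [0, 0.05, 0, 0, 0, 0],
    [0, 0.03, 0, 0, 0, 0],
    [0, 0.02, 0, 0, 0, 0],
    [0, 0.01, 0, 0, 0, 0],
  ],
)

```text
time_s: 54.1
tcp_pos: [0.5501, 0.219, 0.0571]
ee_rot: [-180.0, 0.0, 94.6]
force: [-4.2, -0.2, -1.4]
opening: 0.238
```

drive_tool(
  rows=[
    [0, 0, 0, 0, 0, 0],
    [0, 0, 0, 0, 0, 0],
    [0, -0.05, 0, 0, 0, 0],
    [0, -0.15, 0, 0, 0, 0],
    [0, -0.2, 0, 0, 0, 0],
    [0, 0, -0.3, 0, 0, 0],
    [0, 0, -0.4, 0, 0, 0],
    [0, 0, -0.4, 0, 0, 0],
    [0, 0, -0.4, 0, 0, 0],
    [0, 0, -0.4, 0, 0, 0],
  ],
)

```text
time_s: 55.1
tcp_pos: [0.5293, 0.2174, 0.1529]
ee_rot: [-180.0, 0.0, 94.6]
force: [0.5, 0.8, -2.9]
opening: 0.242
```

```bash
python3 jars.py; python3 go.py .5700,.1265,.175,94.6; python3 go.py .5608,-.074,.12,-2.8
```

```text
top tape x at y=.22: 0.5657 yaw 2.65 y range 0.034 0.177 37
  jar mean [0.592  0.1027] circ [0.5914 0.1033 0.0241] z 0.041 tape x' of axis 20.8 y' -118.4
scene tape x at y=.22: 0.5634 yaw 4.81 y range 0.039 0.406 113
  jar mean [0.5829 0.2806] circ [0.5804 0.2807 0.0246] z 0.041 tape x' of axis 24.5 y' 58.8
  jar mean [0.578  0.3418] circ [0.5765 0.3428 0.0242] z 0.041 tape x' of axis 24.8 y' 120.2
  jar mean [0.5974 0.1022] circ [0.5959 0.1022 0.0243] z 0.042 tape x' of axis 24.0 y' -120.2
  jar mean [0.5896 0.224 ] circ [0.5876 0.2241 0.0242] z 0.042 tape x' of axis 26.4 y' 1.8
at [ 0.5308  0.2178  0.1544 94.6441] tilt [ 1.7977e+02 -5.0000e-02] F [ 0.   0.2 -2.9] open 21.9 t 55.2
-> [ 0.57    0.1265  0.175  94.6   ] rz total 0.001  then shift units x,y,z [-1.884  0.635 -0.412]  /8 [-0.235  0.079 -0.052] /10 [-0.188  0.063 -0.041] /20 [-0.094  0.032 -0.021]
at [ 0.5308  0.2178  0.1544 94.6441] tilt [ 1.7977e+02 -5.0000e-02] F [ 0.   0.2 -2.9] open 21.9 t 55.2
-> [ 0.5608 -0.074   0.12   -2.8   ] rz total 3.248  then shift units x,y,z [0.884 5.8   0.688]  /8 [0.111 0.725 0.086] /10 [0.088 0.58  0.069] /20 [0.044 0.29  0.034]
```

All four jar axes are at tape x' of about 23 to 26, so their near sides sit within ±2 mm of the tape's middle. I'll take the straightedge back to its mat.

drive_tool(
  rows=[
    [0, 0, -0.2, 0, 0, 0],
    [-0.2, 0.07, -0.2, 0, 0, 0],
    [-0.4, 0.13, 0, 0, 0, 0],
    [-0.5, 0.17, 0, 0, 0, 0],
    [-0.45, 0.15, 0, 0, 0, 0],
    [-0.33, 0.11, 0, 0, 0, 0],
    [0, 0, 0, 0, 0, 0.15],
    [0, 0, 0, 0, 0, 0.25],
    [0, 0, 0, 0, 0, 0.28],
    [0, 0, 0, 0, 0, 0.28],
  ],
)

```text
time_s: 56.2
tcp_pos: [0.5691, 0.1258, 0.1719]
ee_rot: [-180.0, 0.0, 65.5]
force: [0.9, 0.1, -3.0]
opening: 0.238
```

drive_tool(
  rows=[
    [0, 0, 0, 0, 0, 0.28],
    [0, 0, 0, 0, 0, 0.28],
    [0, 0, 0, 0, 0, 0.28],
    [0, 0, 0, 0, 0, 0.28],
    [0, 0, 0, 0, 0, 0.28],
    [0, 0, 0, 0, 0, 0.28],
    [0, 0, 0, 0, 0, 0.28],
    [0, 0, 0, 0, 0, 0.2],
    [0, 0, 0, 0, 0, 0.128],
    [0, 0, 0, 0, 0, 0],
  ],
)

```text
time_s: 57.2
tcp_pos: [0.5691, 0.1259, 0.1719]
ee_rot: [180.0, 0.0, -2.9]
force: [-0.7, 0.8, -3.2]
opening: 0.241
```

```bash
python3 go.py .5620,-.074,.175,-2.8 .5620,-.074,.0566,-2.8; python3 jars.py
```

```text
at [ 0.5691  0.1259  0.1719 -2.8861] tilt [1.8e+02 3.0e-02] F [-0.7  0.8 -3.2] open 21.9 t 57.2
-> [ 0.562 -0.074  0.175 -2.8  ] rz total -0.003  then shift units x,y,z [ 0.054  4.    -0.061]  /8 [ 0.007  0.5   -0.008] /10 [ 0.005  0.4   -0.006] /20 [ 0.003  0.2   -0.003]
-> [ 0.562  -0.074   0.0566 -2.8   ] rz total -0.0  then shift units x,y,z [ 0.    -0.     2.368]  /8 [ 0.    -0.     0.296] /10 [ 0.    -0.     0.237] /20 [ 0.    -0.     0.118]
top tape x at y=.22: 0.5594 yaw 4.87 y range 0.034 0.408 127
  jar mean [0.5733 0.3424] circ [0.5731 0.3431 0.0239] z 0.041 tape x' of axis 24.3 y' 120.8
  jar mean [0.5736 0.2229] circ [0.576  0.2233 0.0212] z 0.042 tape x' of axis 14.4 y' 1.7
scene tape x at y=.22: 0.5621 yaw 4.64 y range 0.042 0.404 69
  jar mean [0.5828 0.2808] circ [0.5814 0.2819 0.0243] z 0.042 tape x' of axis 25.5 y' 58.9
  jar mean [0.578  0.3419] circ [0.5768 0.342  0.024 ] z 0.042 tape x' of axis 25.7 y' 120.2
  jar mean [0.5974 0.1014] circ [0.5956 0.101  0.0249] z 0.041 tape x' of axis 25.6 y' -121.0
  jar mean [0.5895 0.2241] circ [0.587  0.223  0.0251] z 0.042 tape x' of axis 27.6 y' 1.9
```

drive_tool(
  rows=[
    [0, 0.25, 0, 0, 0, 0],
    [0.01, 0.45, 0, 0, 0, 0],
    [0.01, 0.55, 0, 0, 0, 0],
    [0.01, 0.6, 0, 0, 0, 0],
    [0.01, 0.6, 0, 0, 0, 0],
    [0.01, 0.55, 0, 0, 0, 0],
    [0, 0.5, 0, 0, 0, 0],
    [0, 0.3, 0, 0, 0, 0],
    [0, 0.2, 0, 0, 0, 0],
    [0, 0, 0, 0, 0, 0],
  ],
)

```text
time_s: 58.3
tcp_pos: [0.5618, -0.0745, 0.1721]
ee_rot: [180.0, -0.0, -2.8]
force: [-0.7, -0.2, -2.9]
opening: 0.243
```

```bash
python3 go.py .5620,-.074,.0566,-2.8; python3 jars.py
```

```text
at [ 0.5618 -0.0745  0.1721 -2.8448] tilt [180.  -0.] F [-0.7 -0.2 -2.9] open 22.1 t 58.3
-> [ 0.562  -0.074   0.0566 -2.8   ] rz total -0.001  then shift units x,y,z [ 0.004 -0.009  2.31 ]  /8 [ 0.    -0.001  0.289] /10 [ 0.    -0.001  0.231] /20 [ 0.    -0.     0.116]
top tape x at y=.22: 0.559 yaw 4.71 y range 0.054 0.409 188
  jar mean [0.5918 0.1028] circ [0.5923 0.1026 0.0232] z 0.041 tape x' of axis 23.1 y' -119.5
  jar mean [0.5782 0.2811] circ [0.5783 0.2819 0.0234] z 0.041 tape x' of axis 24.1 y' 59.3
  jar mean [0.5838 0.2238] circ [0.5836 0.224  0.024 ] z 0.042 tape x' of axis 25.0 y' 1.7
  jar mean [0.5729 0.3426] circ [0.5731 0.342  0.024 ] z 0.042 tape x' of axis 23.9 y' 121.0
scene tape x at y=.22: 0.5625 yaw 4.81 y range 0.039 0.406 87
  jar mean [0.5827 0.2807] circ [0.5806 0.2815 0.0245] z 0.042 tape x' of axis 25.2 y' 58.8
  jar mean [0.5779 0.3418] circ [0.5753 0.3424 0.0243] z 0.042 tape x' of axis 25.6 y' 120.1
  jar mean [0.5976 0.1022] circ [0.5954 0.1026 0.0245] z 0.041 tape x' of axis 25.1 y' -120.3
  jar mean [0.5893 0.2243] circ [0.5875 0.2236 0.0247] z 0.042 tape x' of axis 27.1 y' 2.0
```

Jars are fine in both views. Lowering the straightedge onto the mat.

drive_tool(
  rows=[
    [0, -0.009, 0.2, 0, 0, 0],
    [0, 0, 0.35, 0, 0, 0],
    [0, 0, 0.35, 0, 0, 0],
    [0, 0, 0.35, 0, 0, 0],
    [0, 0, 0.35, 0, 0, 0],
    [0, 0, 0.3, 0, 0, 0],
    [0, 0, 0.2, 0, 0, 0],
    [0, 0, 0.12, 0, 0, 0],
    [0, 0, 0.07, 0, 0, 0],
    [0, 0, 0, 0, 0, 0],
  ],
)

```text
time_s: 59.4
tcp_pos: [0.5619, -0.073, 0.0575]
ee_rot: [-180.0, 0.0, -2.8]
force: [1.1, 0.4, -3.2]
opening: 0.242
```

drive_tool(
  rows=[
    [0, 0, 0.015, 0, 0, 0],
    [0, 0, 0, 0, 0, 0],
    [0, 0, 0, 0, 0, 0],
    [0, 0, 0, 0, 0, 0],
    [0, 0, 0, 0, 0, 0],
    [0, 0, 0, 0, 0, 0],
    [0, 0, 0, 0, 0, 0],
    [0, 0, 0, 0, 0, 0],
    [0, 0, 0, 0, 0, 0],
    [0, 0, 0, 0, 0, 0],
  ],
)

```text
time_s: 60.4
tcp_pos: [0.5619, -0.0731, 0.0569]
ee_rot: [-180.0, 0.0, -2.8]
force: [-0.7, -0.5, -3.1]
opening: 0.24
```

drive_tool(
  rows=[
    [0, 0, 0.015, 0, 0, 0],
    [0, 0, 0, 0, 0, 0],
    [0, 0, 0, 0, 0, 0],
    [0, 0, 0, 0, 0, 0],
    [0, 0, 0, 0, 0, 0],
    [0, 0, 0, 0, 0, 0],
    [0, 0, 0, 0, 0, 0],
    [0, 0, 0, 0, 0, 0],
    [0, 0, 0, 0, 0, 0],
    [0, 0, 0, 0, 0, 0],
  ],
)

```text
time_s: 61.4
tcp_pos: [0.562, -0.0732, 0.0564]
ee_rot: [180.0, -0.0, -2.8]
force: [-2.1, -0.1, 6.3]
opening: 0.242
```

On the mat. Release, lift, and retreat towards the robot.

drive_tool(
  rows=[
    [0, 0, 0, 0, 0, 0],
    [0, 0, 0, 0, 0, 0],
    [0, 0, 0, 0, 0, 0],
    [0, 0, 0, 0, 0, 0],
    [0, 0, 0, 0, 0, 0],
    [0, 0, 0, 0, 0, 0],
    [0, 0, 0, 0, 0, 0],
    [0, 0, -0.2, 0, 0, 0],
    [0, 0, -0.3, 0, 0, 0],
    [0, 0, -0.4, 0, 0, 0],
  ],
  gripper=60,
)

```text
time_s: 62.4
tcp_pos: [0.5615, -0.0731, 0.1017]
ee_rot: [-180.0, 0.1, -2.8]
force: [0.1, -0.4, -0.1]
opening: 0.659
```

drive_tool(
  rows=[
    [0, 0, -0.5, 0, 0, 0],
    [0, 0, -0.5, 0, 0, 0],
    [0, 0, -0.5, 0, 0, 0],
    [0, 0, -0.5, 0, 0, 0],
    [0, 0, -0.5, 0, 0, 0],
    [0, 0, -0.5, 0, 0, 0],
    [-0.4, 0, 0, 0, 0, 0],
    [-0.6, 0, 0, 0, 0, 0],
    [-0.6, 0, 0, 0, 0, 0],
    [-0.5, 0, 0, 0, 0, 0],
  ],
)

```text
time_s: 63.4
tcp_pos: [0.4553, -0.0678, 0.2517]
ee_rot: [180.0, -0.0, -2.8]
force: [0.4, 0.1, 0.6]
opening: 0.655
```

```bash
python3 jars.py;  python3 m.py 2>/dev/null| grep -E "top|scene|se |mat"
python3 - <<'E'
from h import *
b=load('scene'); save(b,'s7',(120,90,520,340),2)
a=load('top'); save(a,'t7',(190,140,450,280),3)
print(r.read_state()['force'].round(1))
E
```

```text
top tape x at y=.22: 0.559 yaw 4.64 y range 0.038 0.408 195
  jar mean [0.592  0.1031] circ [0.5928 0.1029 0.0236] z 0.042 tape x' of axis 23.4 y' -119.2
  jar mean [0.5778 0.2811] circ [0.5775 0.2818 0.0238] z 0.042 tape x' of axis 23.6 y' 59.3
  jar mean [0.5843 0.224 ] circ [0.5849 0.2245 0.0231] z 0.042 tape x' of axis 25.5 y' 2.0
  jar mean [0.573  0.3423] circ [0.5743 0.3414 0.025 ] z 0.042 tape x' of axis 23.8 y' 120.8
scene tape x at y=.22: 0.5625 yaw 4.65 y range 0.039 0.392 99
  jar mean [0.5829 0.2808] circ [0.582  0.2818 0.0246] z 0.042 tape x' of axis 25.3 y' 58.9
  jar mean [0.5778 0.3419] circ [0.5759 0.3436 0.0246] z 0.042 tape x' of axis 25.2 y' 120.2
  jar mean [0.5976 0.1021] circ [0.5952 0.1031 0.0246] z 0.042 tape x' of axis 25.4 y' -120.3
  jar mean [0.5896 0.2245] circ [0.5884 0.2241 0.0248] z 0.041 tape x' of axis 27.4 y' 2.2
top
[-0.1  0.  -0.1]
```

View pics/s7.png

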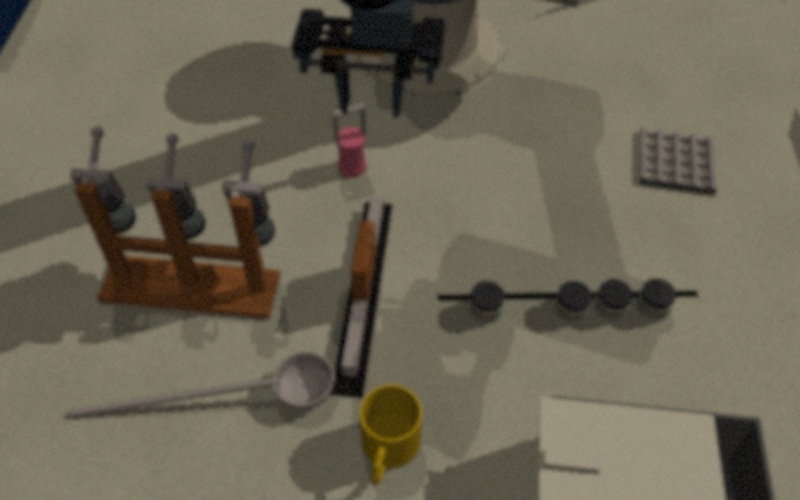

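View pics/t7.png

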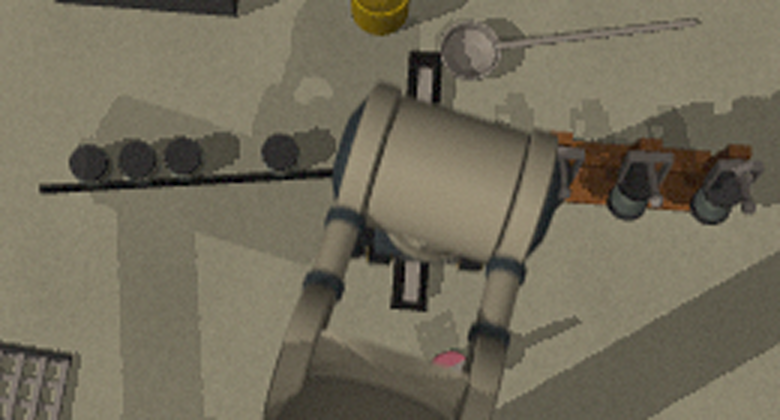

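In the scene view the lanterns hang on all three pegs at (95,190), (175,200) and (250,200). The four jars stand in a row with their near sides on the tape between x 490 and 660, and the straightedge lies inside the mat at (360,290). The cup, ladle, trivet and pink lantern are where they were. I'm handing in.

```bash
python3 -c "
from cell import r
print(r.read_state()['joint_velocities'].round(2)); print(r.close_job())"
```

```text
[ 0.53  2.55 -4.64  0.2  -0.28  0.67]
the job is handed in; nothing more can be done
None
```

The job is handed in after about 63 s of robot time. All three dark lanterns hang by their handles on the three pegs, the four jars stand in one row on the tape, and the straightedge is back lengthwise on its mat.

- **Knocked jar:** one jar was knocked aside during the lantern work. I moved it back with the bar's end, then pulled it from the far side. After that one push with the bar brought the whole row into line.
- **Last checks, jars:** the jar axes read 23–26 mm past the tape's middle in the top view and 25–27 mm in the scene view. With 25 mm jars, the near sides fall within about 3 mm of the tape's middle, where 6 mm is allowed. All the jars are upright.
- **Last checks, the rest:** the final picture shows the straightedge inside the mat, with the cup, ladle, trivet and pink lantern where they were. At the end the gripper was clear and the wrist force was about zero.
- **What disagreed or failed:**
  - The two cameras differ by 2–4 mm in x, so I used their mean and judged the jars against the tape within each view.
  - My final numeric check of the straightedge and mat printed nothing, so that placing rests on the picture and the mat contact force at release.
  - The arm still showed a small residual motion, up to 4.6 degrees/s at one joint, when I handed in.

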